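# Put up a batch of chocolates

## Robot

A 6-joint arm with a two-finger parallel gripper is mounted at the origin on the work surface. World frame = base frame: x ahead of the robot, y to its left, z up, the work surface at z = 0. Lengths are in m, angles in degrees, forces in N, time in s.
With the tool pointing down it reaches from about 0.375 to 0.9 m from the base axis. Payload 3.1 kg.
Tool frame: the origin (TCP) lies at the very end of the fingers, on their centre line; the grasp point (between the pads) lies 19 mm behind it; z points along the fingers, x is the direction in which the jaws open and shut, and the axes are right-handed (so a half turn about z gives the same grasp; the last joint's range is limited). The gripper opens to 87 mm and grips with 3 to 60 N. Pads are 19 mm wide; open, the fingers measure 117 mm over their backs; the gripper's body (75 mm by 190 mm) begins 51 mm behind the grasp point.
Start: joints at [53.256, 30.224, 82.088, -0, 67.689, -10.227], TCP at [0.279, 0.559, 0.223] pointing down, gripper open.
Joint ranges: [-176.69, 176.69], [-43.24, 126.21], [12.49, 139.97], [-82, 262], [0, 151.66], [-163.58, 163.58]. Speed limits (degrees/s): [159.86, 159.86, 180, 180, 180, 180].

## Interface

Orientations are given as a 3x3 rotation matrix whose columns are the frame's x, y, z axes.
In Python, from rig import read_state, capture, bot gives the robot as it stands.
- The arm moves only by the shell command python3 -m crank 'ROWS' [OPENING]. ROWS is JSON, a list of rows, each a list of 2 entries, a list of its own where there are three numbers: the shift along the tool's x, y, z in cm, then the turn, a rotation vector about the tool's x, y, z in rad. In form: [[[dx, dy, dz], [wx, wy, wz]], ...]. A call has 1 to 12 rows; each row shifts and turns the commanded pose from where the row before left it, along the tool's axes as they then stand; what a row does not reach is not made up. A row lasts 1/10 s, in which the tool goes at most 50 mm and 8.59 degrees, less where a joint would pass 70% of its speed; a pose out of reach is approached as far as the arm can. A call with a gripper value outside its range is refused whole. OPENING is the closure, from -1 (fully open) to 1 (shut), set as the call begins (- or left out, the last holds). The fingers move at their own pace and stop on an object; the grip force is fixed at half the most. Time passes only in rows, so rows that do not move let the fingers close. It gives the time, the measured TCP pose, the force and the opening at its end, in the units of the state.
- read_state(): the state, without advancing time (a new reading comes with each control period).
- capture(name): name is "side" or "top"; returns a dict with "pixels" (420x560x3 uint8, red, green, blue), "camera_matrix" (3x3 intrinsics, pixels), "R" (3x3) and "t" (3): a world point X has camera coordinates R X + t. Camera axes: x right, y down, z forward; pixel columns grow to the right and rows downward; lengths in m; the calibration is good to about 2 mm. A picture is of the moment at which its call begins. There is no depth.
- bot.hand_in(): hands the job in, once; it reports no verdict.
The state is a dict: "time_s": time; "joint_positions": joint angles; "qvel": joint speeds; "tau": joint torques, N m; "position": TCP position; "tcp_rot": TCP orientation; "force": force on the tool from outside, world axes, zero at the start; "moment": the same for the moment, N m; "opening": opening from 0.0 (shut) to 1.0 (fully open).
Only numpy, scipy, OpenCV 4.12 (cv2) and the standard library are available. Lean on these libraries where they do the work, as an engineer would, in place of code of your own. Each camera call takes 0.05 s, during which the arm holds its last target.

## Task

Lift the loaded tray by its wooden grip with all its pralines on it, tip it over the white tub so that every praline slides off into the tub, and set the empty tray back flat on the middle of the wire rack. Stand every chocolate finger that lies on the counter upright in the white holder, one to a cell, and leave the jar, the cup and the carton where they are.

Things in the scene. Friction and masses are not known exactly. Their poses are not given: they have to be found in the camera images.
- rack: Wire cooling rack fixed on the marble counter, 230 x 180 mm, its wires 24 mm above the counter. Origin: centre of its underside, x along its 230 mm length, z up.
- tray: Steel tipping tray on the rack: floor 160 (x) by 126 mm (y), 4 mm thick; 24 mm high, 3 mm walls at +x and both y sides; the -x end is open (pouring lip). A hoop over its middle along y (134 mm wide outside) carries a wooden grip block 18 (x) by 60 (y) by 34 mm high, its centre 79 mm above the origin (spans 62 to 96 mm). 280 g empty. Origin: centre of its underside, z up.
- tub: White open plastic tub fixed on the counter, 190 x 190 mm outside, 70 mm high, walls and floor 4 mm. Origin: centre of its underside, z up.
- holder: White ceramic display holder fixed on the counter, 64 x 64 mm, 85 mm high, open on top, with a cross wall making 2 x 2 square cells, each 26 x 26 mm; walls and floor 4 mm. Cell centres are at x = +-15 mm, y = +-15 mm from the origin, the centre of its underside; z up.
- praline0: Square chocolate praline 26 x 26 x 18 mm with two pale stripes on top, 18 g, lying on the tray; three to six are present. Origin: centre of its underside, z up.
- praline1: Square chocolate praline 26 x 26 x 18 mm with two pale stripes on top, 18 g, lying on the tray; three to six are present. Origin: centre of its underside, z up.
- praline2: Square chocolate praline 26 x 26 x 18 mm with two pale stripes on top, 18 g, lying on the tray; three to six are present. Origin: centre of its underside, z up.
- praline3: Square chocolate praline 26 x 26 x 18 mm with two pale stripes on top, 18 g, lying on the tray; three to six are present. Origin: centre of its underside, z up.
- praline4: Square chocolate praline 26 x 26 x 18 mm with two pale stripes on top, 18 g, lying on the tray; three to six are present. Origin: centre of its underside, z up.
- praline5: Square chocolate praline 26 x 26 x 18 mm with two pale stripes on top, 18 g, lying on the tray; three to six are present. Origin: centre of its underside, z up.
- stick0: Chocolate finger, a square bar 125 x 16 x 16 mm, 35 g, lying on a thin paper sheet on the counter, 60 mm or so from the next; two to four are present. Origin: its middle (8 mm above the counter when lying), x along its length.
- stick1: Chocolate finger, a square bar 125 x 16 x 16 mm, 35 g, lying on a thin paper sheet on the counter, 60 mm or so from the next; two to four are present. Origin: its middle (8 mm above the counter when lying), x along its length.
- stick2: Chocolate finger, a square bar 125 x 16 x 16 mm, 35 g, lying on a thin paper sheet on the counter, 60 mm or so from the next; two to four are present. Origin: its middle (8 mm above the counter when lying), x along its length.
- stick3: Chocolate finger, a square bar 125 x 16 x 16 mm, 35 g, lying on a thin paper sheet on the counter, 60 mm or so from the next; two to four are present. Origin: its middle (8 mm above the counter when lying), x along its length.
- jar: Bystander: amber jar with steel cap, 60 mm across, 95 mm high. Origin: centre of its underside.
- cup: Bystander: white cup 72 mm across, 60 mm high. Origin: centre of its underside.
- carton: Bystander: cardboard carton 70 x 110 x 45 mm. Origin: centre of its underside.
Not all that is in view belongs to the job. What is shaped like the stick3 but purple is not meant.

How it is judged (in metres and radians):
On the way, in this order (a step that is already met when the one before it is completed fails the run):
1. the tray is lifted at least 25 mm off the rack, all its pralines on it (height (world z) of tray above 0.05 m and angle between tray's own z axis and vertical below 0.35 rad and x of praline0 in the frame of tray between -0.09 and 0.08 m and y of praline0 in the frame of tray between -0.064 and 0.064 m and z of praline0 in the frame of tray between 0 and 0.045 m and x of praline1 in the frame of tray between -0.09 and 0.08 m and y of praline1 in the frame of tray between -0.064 and 0.064 m and z of praline1 in the frame of tray between 0 and 0.045 m and x of praline2 in the frame of tray between -0.09 and 0.08 m and y of praline2 in the frame of tray between -0.064 and 0.064 m and z of praline2 in the frame of tray between 0 and 0.045 m and x of praline3 in the frame of tray between -0.09 and 0.08 m and y of praline3 in the frame of tray between -0.064 and 0.064 m and z of praline3 in the frame of tray between 0 and 0.045 m and x of praline4 in the frame of tray between -0.09 and 0.08 m and y of praline4 in the frame of tray between -0.064 and 0.064 m and z of praline4 in the frame of tray between 0 and 0.045 m and x of praline5 in the frame of tray between -0.09 and 0.08 m and y of praline5 in the frame of tray between -0.064 and 0.064 m and z of praline5 in the frame of tray between 0 and 0.045 m), for 0.2 s.
2. the tray is tipped (over 0.5 rad) above the tub and every praline has left it (angle between tray's own z axis and vertical above 0.5 rad and horizontal distance between tray and tub below 0.22 m and height (world z) of tray above 0.05 m and not (x of praline0 in the frame of tray between -0.085 and 0.08 m and y of praline0 in the frame of tray between -0.064 and 0.064 m and z of praline0 in the frame of tray between -0.01 and 0.05 m) and not (x of praline1 in the frame of tray between -0.085 and 0.08 m and y of praline1 in the frame of tray between -0.064 and 0.064 m and z of praline1 in the frame of tray between -0.01 and 0.05 m) and not (x of praline2 in the frame of tray between -0.085 and 0.08 m and y of praline2 in the frame of tray between -0.064 and 0.064 m and z of praline2 in the frame of tray between -0.01 and 0.05 m) and not (x of praline3 in the frame of tray between -0.085 and 0.08 m and y of praline3 in the frame of tray between -0.064 and 0.064 m and z of praline3 in the frame of tray between -0.01 and 0.05 m) and not (x of praline4 in the frame of tray between -0.085 and 0.08 m and y of praline4 in the frame of tray between -0.064 and 0.064 m and z of praline4 in the frame of tray between -0.01 and 0.05 m) and not (x of praline5 in the frame of tray between -0.085 and 0.08 m and y of praline5 in the frame of tray between -0.064 and 0.064 m and z of praline5 in the frame of tray between -0.01 and 0.05 m)), for 0.1 s.
At the end, for the whole second after the job is handed in: Every praline present lies inside the tub (below its rim); the tray stands level on the rack, its centre within 40 mm of the rack's centre; every chocolate finger present stands in the holder, its lower end on the holder's floor, within 0.3 rad of upright; everything released and at rest (x of praline0 in the frame of tub between -0.093 and 0.093 m and y of praline0 in the frame of tub between -0.093 and 0.093 m and z of praline0 in the frame of tub between -0.005 and 0.068 m and x of praline1 in the frame of tub between -0.093 and 0.093 m and y of praline1 in the frame of tub between -0.093 and 0.093 m and z of praline1 in the frame of tub between -0.005 and 0.068 m and x of praline2 in the frame of tub between -0.093 and 0.093 m and y of praline2 in the frame of tub between -0.093 and 0.093 m and z of praline2 in the frame of tub between -0.005 and 0.068 m and x of praline3 in the frame of tub between -0.093 and 0.093 m and y of praline3 in the frame of tub between -0.093 and 0.093 m and z of praline3 in the frame of tub between -0.005 and 0.068 m and x of praline4 in the frame of tub between -0.093 and 0.093 m and y of praline4 in the frame of tub between -0.093 and 0.093 m and z of praline4 in the frame of tub between -0.005 and 0.068 m and x of praline5 in the frame of tub between -0.093 and 0.093 m and y of praline5 in the frame of tub between -0.093 and 0.093 m and z of praline5 in the frame of tub between -0.005 and 0.068 m and horizontal distance between tray and rack below 0.04 m and z of tray in the frame of rack between 0.018 and 0.032 m and angle between tray's own z axis and vertical below 0.08 rad and x of stick0 in the frame of holder between -0.032 and 0.032 m and y of stick0 in the frame of holder between -0.032 and 0.032 m and z of stick0 in the frame of holder between 0.055 and 0.085 m and angle between the x axis of each of stick0, stick1, stick2, stick3 and the z axis of holder, either way round below 0.3 rad and x of stick1 in the frame of holder between -0.032 and 0.032 m and y of stick1 in the frame of holder between -0.032 and 0.032 m and z of stick1 in the frame of holder between 0.055 and 0.085 m and x of stick2 in the frame of holder between -0.032 and 0.032 m and y of stick2 in the frame of holder between -0.032 and 0.032 m and z of stick2 in the frame of holder between 0.055 and 0.085 m and x of stick3 in the frame of holder between -0.032 and 0.032 m and y of stick3 in the frame of holder between -0.032 and 0.032 m and z of stick3 in the frame of holder between 0.055 and 0.085 m and linear speed of each of praline0, praline1, praline2, praline3, praline4, praline5, tray below 0.03 m/s and linear speed of each of stick0, stick1, stick2, stick3 below 0.15 m/s); the robot touches nothing.
It fails at once if the jar is moved more than 30 mm or tipped over (distance of jar from where it was at the start of the episode above 0.03 m or angle between jar's own z axis and vertical above 0.5 rad).
It fails at once if the cup is moved more than 30 mm or tipped over (distance of cup from where it was at the start of the episode above 0.03 m or angle between cup's own z axis and vertical above 0.5 rad).
It fails at once if the carton is moved more than 30 mm or tipped over (distance of carton from where it was at the start of the episode above 0.03 m or angle between carton's own z axis and vertical above 0.5 rad).
Of praline0, praline1, praline2, praline3, praline4, praline5 only 3 to 6 are there at a start; the rules pass over those that are not, and their reading is None.
Of stick0, stick1, stick2, stick3 only 2 to 4 are there at a start; the rules pass over those that are not, and their reading is None.
At some moment in a run one of stick0, stick1, stick2, stick3 may be knocked a few centimetres aside while the robot is not near it.
It also fails if it takes over 210 s, if anything falls off the work surface, if the arm or the gripper's body presses on something with over 40 N, if the wrist force passes 120 N, or if a joint passes its speed limit or range.

## Working session

There is one attempt and no reset: what is moved stays moved. The work goes in short steps, Python scripts to look and compute and a shell command to move; the robot and the scene stay as the last step left them, time stands still between calls to the robot, and variables do not carry over. Pictures are saved under pics/ and viewed, and the job is handed in when it is done.

```bash
ls; mkdir -p pics
python3 - <<'E'
from rig import read_state,capture,bot
import cv2
for n in("side","top"):
    c=capture(n);cv2.imwrite(f"pics/{n}0.png",c["pixels"][:,:,::-1])
    print(n,c["camera_matrix"],c["R"],c["t"])
s=read_state();print(s)
E
```

```text
pics
side [[477.37210898   0.         276.70699247]
 [  0.         477.37210898 208.88952702]
 [  0.           0.           1.        ]] [[ 0.99831163 -0.05763556  0.00721336]
 [-0.03000774 -0.61808149 -0.78554109]
 [ 0.04973354  0.78399835 -0.61876745]] [-0.57669889  0.06152287  1.05429011]
top [[405.30794521   0.         281.77050124]
 [  0.         405.30794521 213.57835772]
 [  0.           0.           1.        ]] [[-0.02593324 -0.99958845 -0.01226365]
 [-0.98240758  0.02775323 -0.18467569]
 [ 0.18494005  0.00725867 -0.982723  ]] [-0.00504707  0.58077208  1.08924437]
{'time_s': 0.1, 'joint_positions': array([ 5.32570306e+01,  3.02748827e+01,  8.21471230e+01, -1.84223755e-03,
        6.76916678e+01, -1.02268347e+01]), 'qvel': array([ 0.09697896, -0.14187798, -0.13990103,  0.06899434,  0.02001495,
        0.0110388 ]), 'tau': array([ 2.59441840e-04, -4.40982842e+01, -1.77152646e+01,  6.36080280e-02,
        5.33495634e-02, -3.53501889e-05]), 'position': array([0.27861037, 0.55873338, 0.22166685]), 'tcp_rot': array([[ 4.46437726e-01,  8.94813949e-01, -1.16302959e-03],
       [ 8.94812564e-01, -4.46439124e-01, -1.60760888e-03],
       [-1.95773276e-03, -3.22996239e-04, -9.99998031e-01]]), 'force': array([ 0.09906632, -0.45080459, -0.04072989]), 'moment': array([-0.00682519, -0.0014649 ,  0.00805382]), 'opening': 1.0014499158310677}
```

View pics/side0.png

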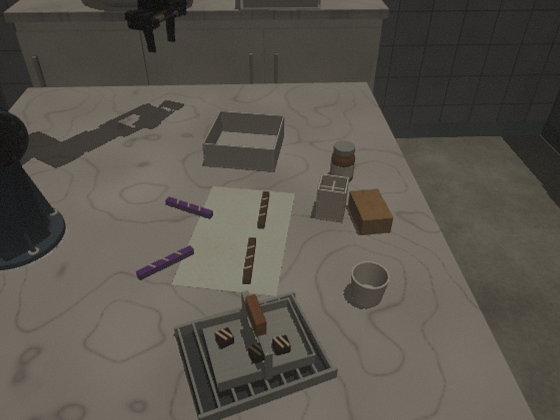

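View pics/top0.png

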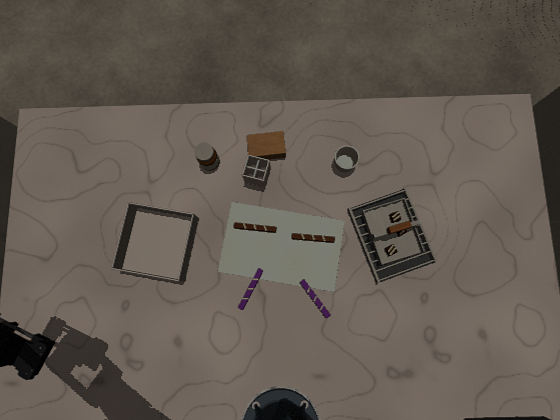

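```bash
cat > h.py <<'E'
import numpy as np,cv2
from rig import read_state,capture,bot
def px2w(c,u,v,z):
    K,R,t=c["camera_matrix"],c["R"],c["t"]
    d=R.T@np.linalg.inv(K)@np.array([u,v,1.]);o=-R.T@t
    return o+d*(z-o[2])/d[2]
def proj(c,P):
    P=np.atleast_2d(P);q=(c["R"]@P.T+c["t"].reshape(3,1));q=c["camera_matrix"]@q
    return (q[:2]/q[2]).T
def crop(c,x0,y0,w,h,s,name,g=2.0):
    im=c["pixels"][y0:y0+h,x0:x0+w,::-1]
    im=cv2.resize(im,None,fx=s,fy=s,interpolation=cv2.INTER_CUBIC)
    im=np.clip(im.astype(float)*g,0,255).astype(np.uint8)
    cv2.imwrite(f"pics/{name}.png",im)
E
python3 - <<'E'
from h import *
c=capture("side");crop(c,170,285,170,130,4.5,"s_tray");crop(c,130,165,180,130,4.4,"s_stk")
crop(c,190,100,210,150,3.8,"s_tub")
c=capture("top");crop(c,340,180,100,110,5.4,"t_tray");crop(c,210,190,150,140,4.2,"t_stk")
crop(c,100,120,200,170,3.5,"t_tub")
E
```

```text
(no output)
```

View pics/s_tray.png

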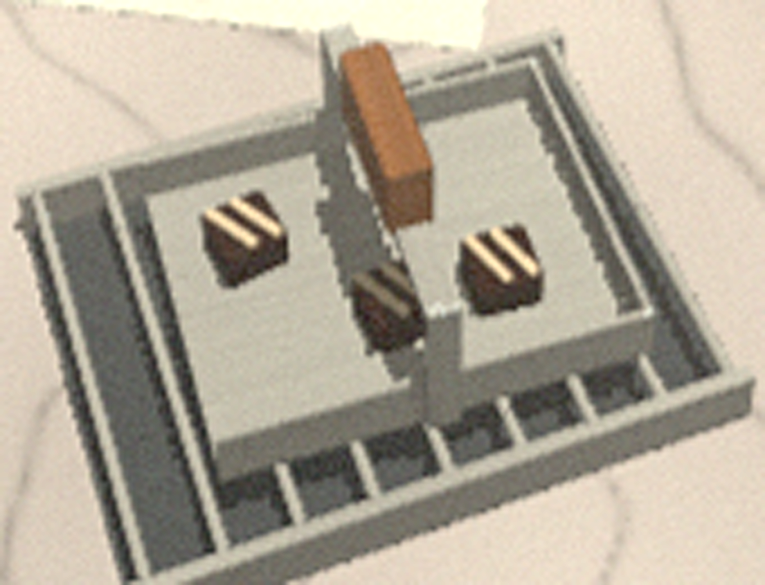

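View pics/t_tray.png

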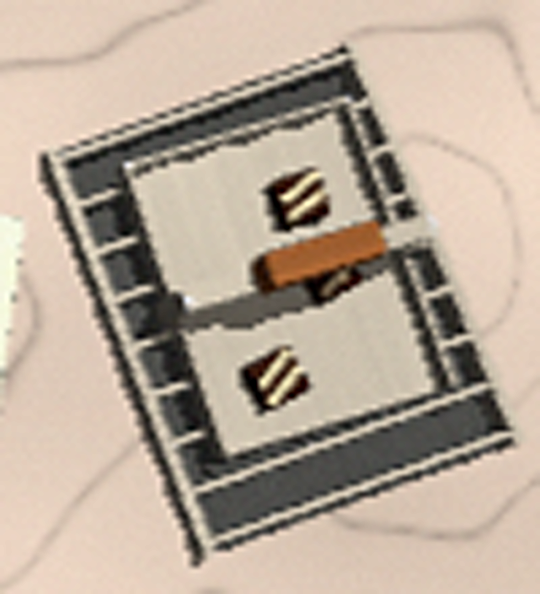

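View pics/t_stk.png

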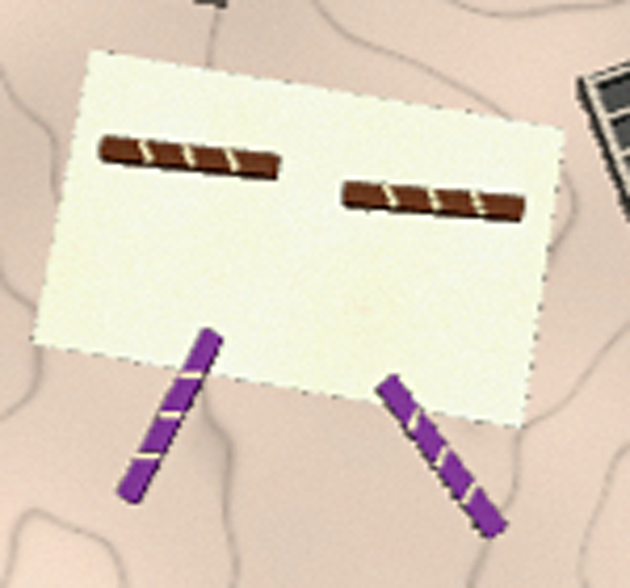

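View pics/t_tub.png

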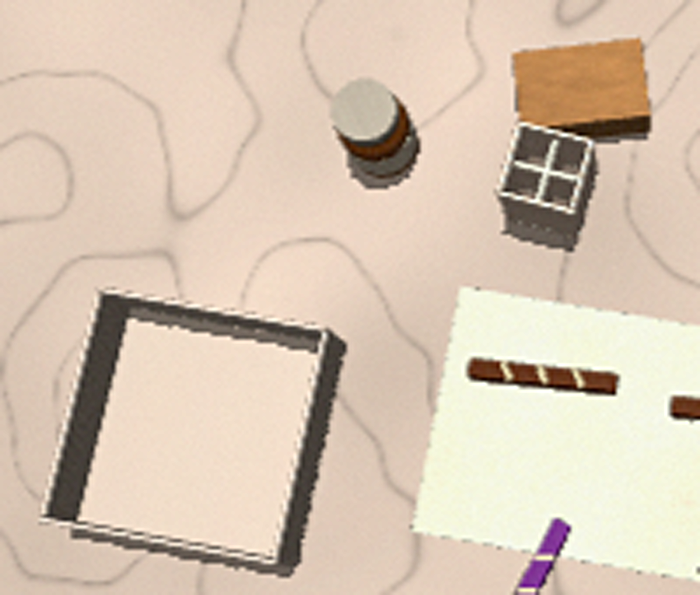

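View pics/s_tub.png

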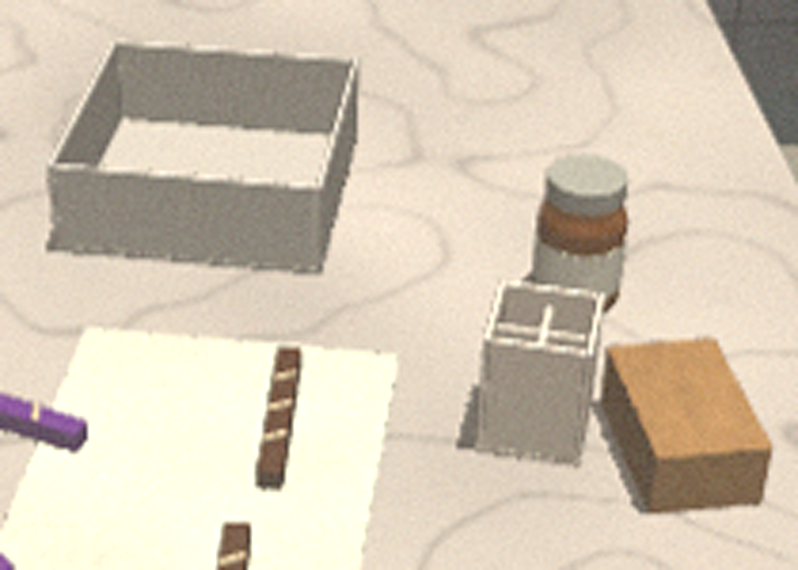

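```bash
cat > fit.py <<'E'
from h import *
from scipy.optimize import least_squares
S=capture("side");T=capture("top")
def fit(name,model,z0,obs,init):
    # obs list (cam, u,v, modelpoint)
    def pts(p):
        c,s=np.cos(p[2]),np.sin(p[2]);R=np.array([[c,-s,0],[s,c,0],[0,0,1]])
        return lambda m: R@np.array(m)+[p[0],p[1],z0]
    def f(p):
        g=pts(p);r=[]
        for c,u,v,m in obs: r+=list(proj(c,g(m))[0]-[u,v])
        return r
    o=least_squares(f,init,loss='soft_l1')
    r=np.array(f(o.x)).reshape(-1,2)
    print(name,o.x[:2].round(4),np.degrees(o.x[2]).round(2));print(r.round(1).tolist());return o.x,pts(o.x)
def sc(c,k,ox,oy,L): return [(c,u/k+ox,v/k+oy,m) for u,v,m in L]
obs=sc(S,4.5,170,285,[(535,62,(.08,.063,.024)),(652,313,(.08,-.063,.024)),(215,440,(-.08,-.063,.024)),
 (340,55,(-.009,.03,.096)),(383,42,(.009,.03,.096)),(433,165,(.009,-.03,.096)),(433,220,(.009,-.03,.062)),(393,228,(-.009,-.03,.062))])
obs+=sc(T,5.4,340,180,[(128,165,(.08,.063,.024)),(350,97,(.08,-.063,.024)),(383,222,(.009,-.03,.096)),(387,245,(-.009,-.03,.096))])
tray,gt=fit("tray",None,.024,obs,[.65,-.3,.3])
obs=sc(S,4.5,170,285,[(20,190,(-.115,.09,.024)),(560,38,(.115,.09,.024)),(752,380,(.115,-.09,.024))])
obs+=sc(T,5.4,340,180,[(42,155,(.115,.09,.024)),(347,47,(.115,-.09,.024)),(513,437,(-.115,-.09,.024))])
rack,gr=fit("rack",None,0,obs,[.65,-.3,.3])
obs=sc(T,3.5,100,120,[(103,291,(.095,.095,.07)),(327,330,(.095,-.095,.07)),(275,562,(-.095,-.095,.07)),(42,518,(-.095,.095,.07))])
obs+=sc(S,3.8,190,100,[(115,44,(-.095,.095,.07)),(357,60,(.095,.095,.07)),(322,186,(.095,-.095,.07)),(50,165,(-.095,-.095,.07)),(50,250,(-.095,-.095,0)),(322,270,(.095,-.095,0))])
tub,gb=fit("tub",None,0,obs,[.65,.3,-.2])
h=.032
obs=sc(T,3.5,100,120,[(520,124,(h,h,.085)),(594,140,(h,-h,.085)),(577,212,(-h,-h,.085)),(500,198,(-h,h,.085))])
obs+=sc(S,3.8,190,100,[(500,283,(-h,h,.085)),(605,292,(h,h,.085)),(590,352,(h,-h,.085)),(483,342,(-h,-h,.085)),(480,450,(-h,-h,0)),(580,463,(h,-h,0))])
hol,gh=fit("holder",None,0,obs,[.8,.1,-.2])
im={0:S["pixels"][:,:,::-1].copy(),1:T["pixels"][:,:,::-1].copy()}
# sticks
hsv=cv2.cvtColor(T["pixels"],cv2.COLOR_RGB2HSV);sheet=T["pixels"].astype(int)
out=[cv2.resize(np.clip(S["pixels"][:,:,::-1]*1.8,0,255).astype(np.uint8),None,fx=2,fy=2),cv2.resize(np.clip(T["pixels"][:,:,::-1]*1.8,0,255).astype(np.uint8),None,fx=2,fy=2)]
def box(g,x,y,z0,z1):
    for k,c in enumerate((S,T)):
        for z in (z0,z1):
            q=proj(c,[g((a*x,b*y,z)) for a,b in((1,1),(1,-1),(-1,-1),(-1,1))])*2+.5
            cv2.polylines(out[k],[(q).astype(int)],True,(0,255,0) if z==z1 else (255,0,0),1)
box(gt,.08,.063,0,.024);box(gt,.009,.03,.062,.096);box(gr,.115,.09,0,.024);box(gb,.095,.095,0,.07);box(gh,h,h,0,.085)
cv2.imwrite("pics/ovs_tray.png",out[0][560:840,320:700]);cv2.imwrite("pics/ovt_tray.png",out[1][350:590,670:900])
cv2.imwrite("pics/ovs_b.png",out[0][200:460,380:820]);cv2.imwrite("pics/ovt_b.png",out[1][230:600,200:620])
for c,n in((T,"top"),(S,"side")):
    p=c["pixels"].astype(int);r,g,b=p[...,0],p[...,1],p[...,2]
    m=((r+g+b<170)&(r>g+12)&(r>b)).astype(np.uint8)
    x0,y0,x1,y1=(225,210,345,260) if n=="top" else (235,185,280,290)
    mm=np.zeros_like(m);mm[y0:y1,x0:x1]=m[y0:y1,x0:x1]
    mm=cv2.morphologyEx(mm,cv2.MORPH_CLOSE,np.ones((5,5)))
    cs,_=cv2.findContours(mm,cv2.RETR_EXTERNAL,cv2.CHAIN_APPROX_NONE)
    for k in cs:
        if cv2.contourArea(k)<60: continue
        rc=cv2.minAreaRect(k);B=cv2.boxPoints(rc);print(n,B.round(1).tolist())
        B=sorted(B.tolist(),key=lambda q:q[0] if n=="top" else q[1]);e=[np.mean(B[:2],0),np.mean(B[2:],0)]
        w=[px2w(c,*q,.012) for q in e];d=w[1]-w[0];print(' ends',np.round(w,4).tolist(),'mid',((w[0]+w[1])/2).round(4),'len',np.linalg.norm(d).round(4),'yaw',np.degrees(np.arctan2(d[1],d[0])).round(1))
E
python3 fit.py
```

```text
tray [ 0.5242 -0.3307] 15.1
[[0.1, -0.8], [0.4, 0.6], [-0.4, 0.6], [-0.9, -1.2], [0.3, -1.0], [0.4, 0.1], [0.5, 1.8], [-1.7, 3.0], [-1.4, -0.4], [-0.5, -0.3], [-1.5, -0.9], [0.1, 1.3]]
rack [ 0.5169 -0.333 ] 18.1
[[-1.2, -0.6], [-0.3, -2.3], [0.6, 0.0], [-0.2, -1.1], [0.9, -1.5], [1.9, 0.8]]
tub [0.5113 0.3369] -11.75
[[-1.6, -1.5], [0.3, -0.9], [-0.1, 0.8], [-1.3, 0.8], [-0.5, -0.7], [0.7, 0.0], [-0.1, 1.1], [-1.0, 0.6], [1.4, 0.9], [-0.2, 1.9]]
holder [0.7074 0.0486] -14.77
[[-1.1, -0.8], [-0.2, -0.4], [-0.8, 0.4], [-1.0, -0.6], [-0.6, -0.2], [-0.5, 0.7], [1.0, 1.2], [0.2, 0.2], [-1.2, 1.5], [0.0, 1.7]]
top [[291.70001220703125, 237.89999389648438], [292.1000061035156, 232.8000030517578], [334.20001220703125, 236.5], [333.79998779296875, 241.60000610351562]]
 ends [[0.5233, -0.0481, 0.012], [0.5093, -0.1693, 0.012]] mid [ 0.5163 -0.1087  0.012 ] len 0.122 yaw -96.6
top [[233.6999969482422, 227.39999389648438], [234.1999969482422, 222.1999969482422], [275.5, 226.3000030517578], [275.0, 231.5]]
 ends [[0.559, 0.1199, 0.012], [0.5435, -0.0002, 0.012]] mid [0.5513 0.0598 0.012 ] len 0.1211 yaw -97.4
side [[242.8000030517578, 278.70001220703125], [248.6999969482422, 237.1999969482422], [255.3000030517578, 238.1999969482422], [249.3000030517578, 279.6000061035156]]
 ends [[0.5212, -0.0425, 0.012], [0.5074, -0.1649, 0.012]] mid [ 0.5143 -0.1037  0.012 ] len 0.1231 yaw -96.4
side [[257.8999938964844, 222.8000030517578], [263.3999938964844, 191.1999969482422], [268.70001220703125, 192.10000610351562], [263.20001220703125, 223.6999969482422]]
 ends [[0.5587, 0.1257, 0.012], [0.5413, 0.0055, 0.012]] mid [0.55   0.0656 0.012 ] len 0.1214 yaw -98.3
```

View pics/ovs_tray.png

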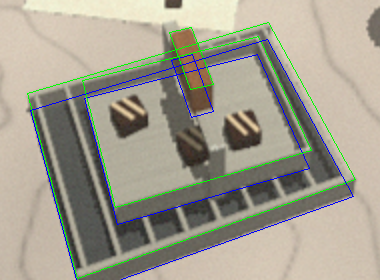

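View pics/ovt_tray.png

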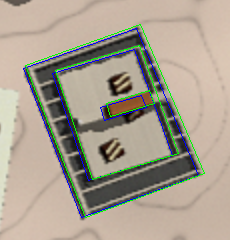

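View pics/ovs_b.png

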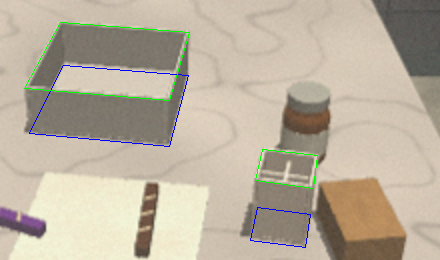

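View pics/ovt_b.png

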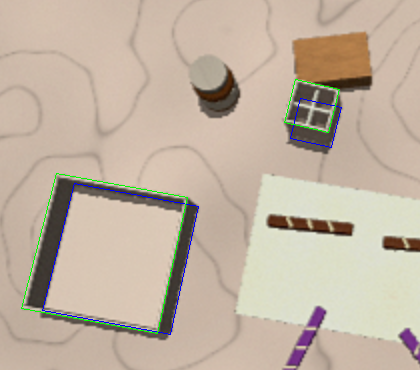

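```bash
python3 -m crank '[[[0,0,0],[0,0,0.141]],[[0,0,0],[0,0,0.141]],[[0,0,0],[0,0,0.141]],[[0,0,0],[0,0,0.141]],[[0,0,0],[0,0,0.141]],[[0,0,0],[0,0,0.14]],[[0,0,0],[0,0,0]]]' -1; python3 -m crank '[[[0,2,0],[0,0,0]],[[0,4,0],[0,0,0]],[[0,4.5,0],[0,0,0]],[[0,4.5,0],[0,0,0]],[[0,4.5,0],[0,0,0]],[[0,4.5,0],[0,0,0]],[[0,4.5,0],[0,0,0]],[[0,4.5,0],[0,0,0]],[[0,4.5,0],[0,0,0]],[[0,4.5,0],[0,0,0]],[[0,4.5,0],[0,0,0]],[[0,4.5,0],[0,0,0]]]'
```

```text
time_s: 1.0
position: [0.279, 0.5592, 0.2225]
tcp_rot: [[0.966, 0.26, -0.0], [0.26, -0.966, -0.0], [-0.0, 0.0, -1.0]]
force: [-0.4, -0.0, -0.6]
opening: 0.997
time_s: 2.2
position: [0.4119, 0.065, 0.2229]
tcp_rot: [[0.965, 0.263, 0.001], [0.263, -0.965, 0.0], [0.001, 0.0, -1.0]]
force: [0.8, 0.7, -0.1]
opening: 0.998
```

```bash
python3 -m crank '[[[0,4.5,0],[0,0,0]],[[0,4.5,0],[0,0,0]],[[0,4.5,0],[0,0,0]],[[0,4.5,0],[0,0,0]],[[0,4.5,0],[0,0,0]],[[0,4.5,0],[0,0,0]],[[0,4.5,0],[0,0,0]],[[0,4.5,0],[0,0,0]],[[0,3,0],[0,0,0]],[[0,1.5,0],[0,0,0]],[[0,0,0],[0,0,0]],[[0,0,0],[0,0,0]]]'
python3 - <<'E'
from h import *
s=read_state();print(s['position'],s['tcp_rot'].round(3),s['joint_positions'].round(2),s['force'])
tr=np.array([.5242,-.3307,.0]);d=tr-s['position'];print('tool shift to tray',s['tcp_rot'].T@d)
c=capture("top");crop(c,330,150,130,140,4.2,"t2");c=capture("side");crop(c,150,220,190,190,3.1,"s2")
E
```

```text
time_s: 3.4
position: [0.5162, -0.3227, 0.2222]
tcp_rot: [[0.965, 0.261, -0.001], [0.261, -0.965, 0.002], [-0.001, -0.002, -1.0]]
force: [-0.2, 1.3, -0.6]
opening: 1.002
[ 0.51619145 -0.32265308  0.22215709] [[ 0.965  0.261 -0.001]
 [ 0.261 -0.965  0.002]
 [-0.001 -0.002 -1.   ]] [-4.253e+01  2.904e+01  8.443e+01  3.000e-02  6.667e+01 -5.769e+01] [-0.20776669  1.29677774 -0.64653653]
tool shift to tray [0.00582346 0.0103916  0.22212781]
```

View images.

View pics/t2.png

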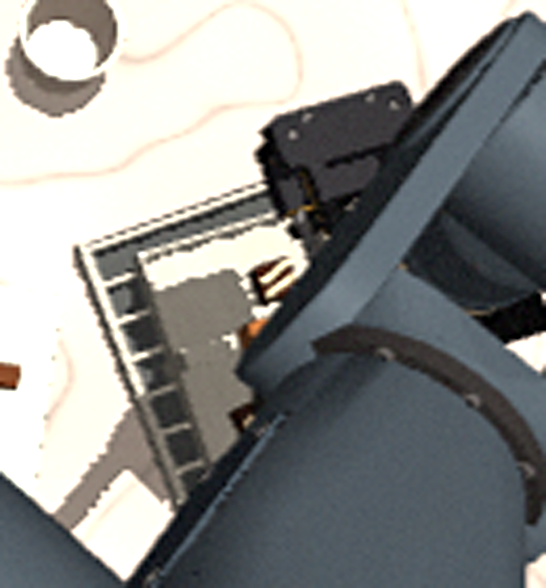

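View pics/s2.png

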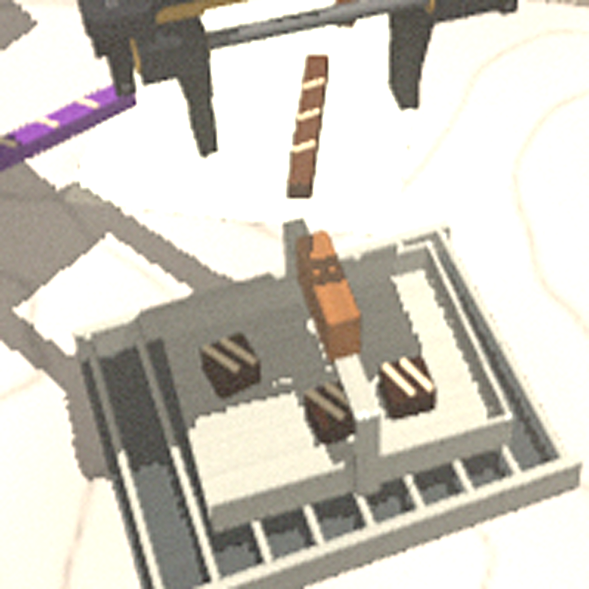

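```bash
python3 -m crank '[[[0.6,1,2],[0,0,0]],[[0,0,3],[0,0,0]],[[0,0,3],[0,0,0]],[[0,0,2],[0,0,0]],[[0,0,2],[0,0,0]],[[0,0,1],[0,0,0]],[[0,0,0.5],[0,0,0]],[[0,0,0],[0,0,0]],[[0,0,0],[0,0,0]]]'
python3 - <<'E'
from h import *
s=read_state();print(s['position'],s['joint_positions'].round(2),s['force'])
c=capture("side");crop(c,150,220,190,190,3.1,"s3")
E
```

```text
time_s: 4.4
position: [0.5259, -0.3326, 0.0885]
tcp_rot: [[0.966, 0.26, 0.001], [0.26, -0.966, -0.001], [0.001, 0.001, -1.0]]
force: [0.7, -0.4, 0.5]
opening: 0.998
[ 0.52585602 -0.3325809   0.08854893] [-42.59  39.69  88.7    0.    51.51 -57.68] [ 0.69072836 -0.36826427  0.50792056]
```

View pics/s3.png

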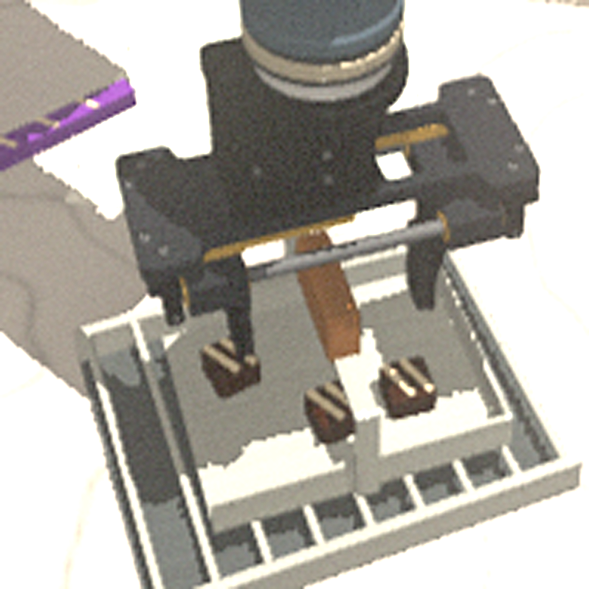

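```bash
python3 -m crank '[[[0,0,0.2],[0,0,0]],[[0,0,0],[0,0,0]],[[0,0,0],[0,0,0]],[[0,0,0],[0,0,0]],[[0,0,0],[0,0,0]],[[0,0,0],[0,0,0]],[[0,0,0],[0,0,0]],[[0,0,0],[0,0,0]],[[0,0,0],[0,0,0]],[[0,0,0],[0,0,0]]]' 1
python3 - <<'E'
from h import *
s=read_state();print(s['position'],s['force'],s['moment'],s['opening']*87)
c=capture("side");crop(c,150,220,190,190,3.1,"s4")
E
```

```text
time_s: 5.45
position: [0.5252, -0.3324, 0.0855]
tcp_rot: [[0.966, 0.26, -0.0], [0.26, -0.966, 0.0], [-0.0, -0.0, -1.0]]
force: [-0.5, 0.5, 0.9]
opening: 0.209
[ 0.52516061 -0.33238164  0.0855234 ] [-0.51738402  0.54220099  0.87216976] [-0.14051979  0.09475018  0.05760258] 18.18163727613927
```

View pics/s4.png

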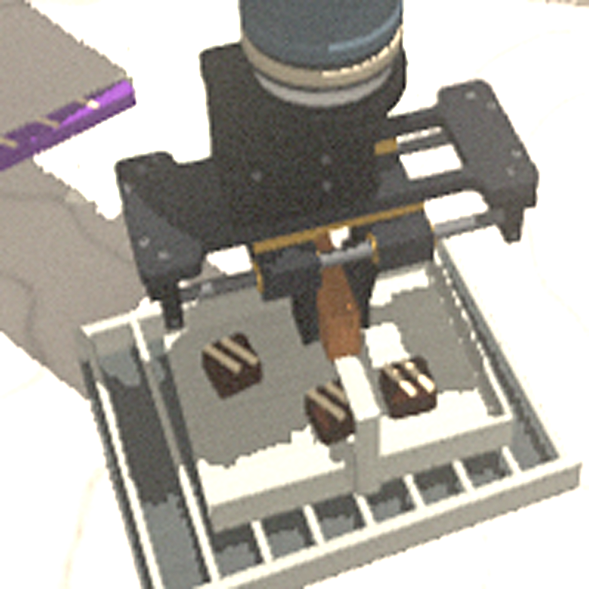

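```bash
python3 -m crank '[[[0,0,-0.5],[0,0,0]],[[0,0,-1],[0,0,0]],[[0,0,-1.5],[0,0,0]],[[0,0,-2],[0,0,0]],[[0,0,-2.5],[0,0,0]],[[0,0,-2.5],[0,0,0]],[[0,0,-2],[0,0,0]],[[0,0,-1.5],[0,0,0]],[[0,0,-1],[0,0,0]],[[0,0,-0.5],[0,0,0]],[[0,0,0],[0,0,0]],[[0,0,0],[0,0,0]]]'; python3 -m crank '[[[0,0,0],[0,0,0]],[[0,0,0],[0,0,0]]]'
python3 - <<'E'
from h import *
s=read_state();print(s['position'],s['joint_positions'].round(2),s['force'],s['moment'],s['opening']*87)
c=capture("side");crop(c,150,180,190,190,3.1,"s5")
# plan
p=s['position'];b=np.array([.5113,.3369]);u=b/np.linalg.norm(b);az=np.degrees(np.arctan2(u[1],u[0]));print('tub az',az)
E
```

```text
time_s: 6.7
position: [0.5248, -0.332, 0.2349]
tcp_rot: [[0.966, 0.26, -0.001], [0.26, -0.966, 0.001], [-0.001, -0.001, -1.0]]
force: [-0.1, -0.3, -4.5]
opening: 0.21
time_s: 6.9
position: [0.5249, -0.3321, 0.2346]
tcp_rot: [[0.966, 0.26, -0.001], [0.26, -0.966, 0.001], [-0.001, -0.002, -1.0]]
force: [-0.1, 0.5, -2.6]
opening: 0.203
[ 0.52490613 -0.33208969  0.23459346] [-42.61  29.24  81.83  -0.    69.04 -57.68] [-0.06248937  0.47917369 -2.57931419] [-8.50645293e-02 -9.29423845e-05  5.35578598e-02] 17.676254701596076
tub az 33.38123336689849
```

View pics/s5.png

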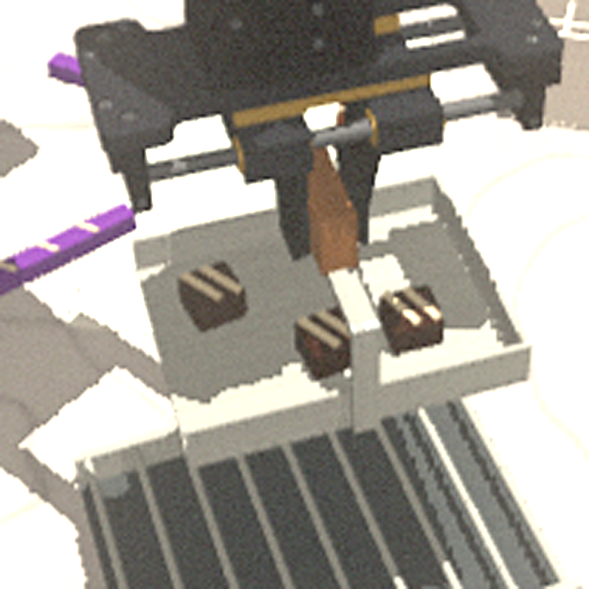

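```bash
cat > data.txt <<'E'
53.257 30.275 82.147 67.692 .27861 .55873 .22167
-42.53 29.04 84.43 66.67 .51619 -.32265 .22216
-42.59 39.69 88.70 51.51 .52586 -.33258 .08855
-42.61 29.24 81.83 69.04 .52491 -.33209 .23459
E
python3 - <<'E'
import numpy as np
from scipy.optimize import least_squares
D=np.loadtxt('data.txt');j1,j2,j3=np.radians(D[:,:3]).T
P=D[:,4:]
off=-(np.sin(j1)*P[:,0]-np.cos(j1)*P[:,1]);pl=np.cos(j1)*P[:,0]+np.sin(j1)*P[:,1];print(off,pl)
A=[];b=[]
for i in range(4):
    A+= [[1,0,np.sin(j2[i]),np.sin(j2[i]+j3[i])],[0,1,np.cos(j2[i]),np.cos(j2[i]+j3[i])]];b+=[pl[i],P[i,2]]
x,r,k,s=np.linalg.lstsq(np.array(A),np.array(b),rcond=None);print(x,r,s)
A=np.array(A)[:,1:]
x,r,k,s=np.linalg.lstsq(A,np.array(b),rcond=None);print(x,np.array(b)-A@x)
E
```

```text
[0.11098952 0.11116376 0.11102398 0.11095515] [0.61439732 0.59849625 0.61221881 0.61114911]
[0.0353483  0.01548368 0.41566971 0.39763571] [2.23337272e-05] [2.89436889 2.75333828 0.1727804  0.10910526]
[-0.00133065  0.4464931   0.41861352] [ 0.00233127 -0.00292795 -0.00222157 -0.00014908 -0.0010367   0.00626288
  0.00242528 -0.00318585]
```

```bash
python3 -m crank '[[[0,0,0],[0,0,-0.05]],[[0,0,0],[0,0,-0.1]],[[0,0,0],[0,0,-0.14]],[[0,0,0],[0,0,-0.14]],[[0,0,0],[0,0,-0.14]],[[0,0,0],[0,0,-0.14]],[[0,0,0],[0,0,-0.14]],[[0,0,0],[0,0,-0.14]],[[0,0,0],[0,0,-0.14]],[[0,0,0],[0,0,-0.14]],[[0,0,0],[0,0,-0.14]],[[0,0,0],[0,0,-0.1]]]'; python3 -m crank '[[[0,0,0],[0,0,-0.061]],[[0,0,0],[0,0,0]],[[0,0,0],[0,0,0]]]'
python3 - <<'E'
from h import *
s=read_state();print(s['position'],s['tcp_rot'].round(3),s['joint_positions'].round(2),s['opening']*87)
print((s['tcp_rot'].T@(np.array([.4854,.4335,.1535])-s['position'])*100).round(2))
E
```

```text
time_s: 8.15
position: [0.5252, -0.3323, 0.2351]
tcp_rot: [[-0.206, 0.979, -0.001], [0.979, 0.206, 0.001], [0.001, -0.0, -1.0]]
force: [-0.9, -0.5, -3.9]
opening: 0.2
time_s: 8.45
position: [0.5252, -0.3323, 0.2353]
tcp_rot: [[-0.259, 0.966, -0.0], [0.966, 0.259, 0.0], [0.0, -0.0, -1.0]]
force: [0.0, -0.4, -5.3]
opening: 0.204
[ 0.52521396 -0.33232759  0.23525491] [[-0.259  0.966 -0.   ]
 [ 0.966  0.259  0.   ]
 [ 0.    -0.    -1.   ]] [ -42.61   29.19   81.79    0.     69.05 -147.61] 17.77071781694711
[75.   15.98  8.21]
```

```bash
python3 -m crank '[[[0.5,0.1,0],[0,0,0]],[[1,0.2,0],[0,0,0]],[[1.5,0.3,0],[0,0,0]],[[2,0.4,0],[0,0,0]],[[2.5,0.5,0],[0,0,0]],[[3,0.65,0],[0,0,0]],[[3,0.65,0],[0,0,0]],[[3,0.65,0],[0,0,0]],[[3,0.65,0],[0,0,0]],[[3,0.65,0],[0,0,0]],[[3,0.65,0],[0,0,0]],[[3,0.65,0],[0,0,0]]]'; python3 -m crank '[[[3,0.65,0],[0,0,0]],[[3,0.65,0],[0,0,0]],[[3,0.65,0],[0,0,0]],[[3,0.65,0],[0,0,0]],[[3,0.65,0],[0,0,0]],[[3,0.65,0],[0,0,0]],[[3,0.65,0],[0,0,0]],[[3,0.65,0],[0,0,0]],[[3,0.65,0],[0,0,0]],[[3,0.65,0],[0,0,0]],[[3,0.65,0],[0,0,0]],[[3,0.65,0],[0,0,0]]]'
python3 - <<'E'
from rig import read_state
s=read_state();print(s['position'],s['joint_positions'].round(2))
E
python3 -m crank '[[[3,0.65,0],[0,0,0]],[[2.5,0.5,0],[0,0,0]],[[2,0.4,0],[0,0,0]],[[1.5,0.3,0],[0,0,0]],[[1,0.2,0],[0,0,0]],[[0.5,0.1,0],[0,0,0]],[[0,0,0],[0,0,0]],[[0,0,0],[0,0,0]]]'
python3 - <<'E'
from h import *
s=read_state();print(s['position'],s['tcp_rot'].round(3),s['joint_positions'].round(2),s['opening']*87)
print((s['tcp_rot'].T@(np.array([.4854,.4335,.1535])-s['position'])*100).round(2))
c=capture("side");crop(c,130,0,230,190,2.6,"s6");c=capture("top");crop(c,20,130,230,230,2.5,"t6")
E
```

```text
time_s: 9.65
position: [0.5083, -0.0385, 0.2358]
tcp_rot: [[-0.261, 0.965, -0.0], [0.965, 0.261, 0.001], [0.001, 0.0, -1.0]]
force: [0.2, -0.1, -5.0]
opening: 0.203
time_s: 10.85
position: [0.489, 0.3286, 0.2358]
tcp_rot: [[-0.261, 0.965, -0.001], [0.965, 0.261, 0.0], [0.0, -0.001, -1.0]]
force: [0.4, -1.1, -4.4]
opening: 0.204
[0.48895541 0.32855161 0.23577324] [ 2.303e+01  2.660e+01  8.652e+01  2.000e-02  6.692e+01 -8.213e+01]
time_s: 11.65
position: [0.4846, 0.4326, 0.2354]
tcp_rot: [[-0.26, 0.966, -0.0], [0.966, 0.26, -0.001], [-0.001, -0.001, -1.0]]
force: [0.8, -0.9, -4.6]
opening: 0.205
[0.48461602 0.43256978 0.23543768] [[-0.26   0.966 -0.   ]
 [ 0.966  0.26  -0.001]
 [-0.001 -0.001 -1.   ]] [ 3.193e+01  3.145e+01  7.747e+01 -3.000e-02  7.113e+01 -7.311e+01] 17.876170660905835
[0.08 0.11 8.19]
```

View pics/s6.png

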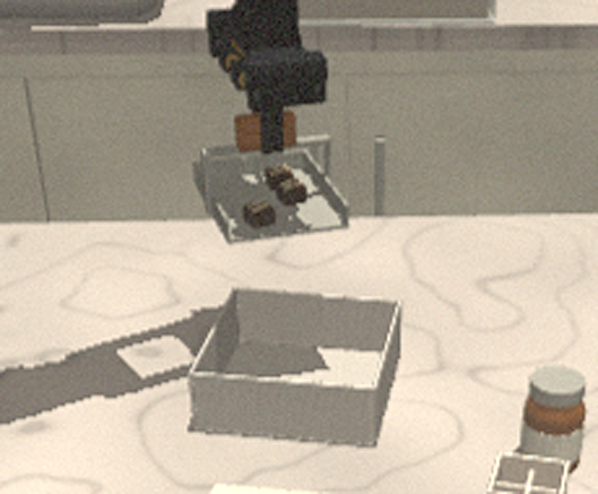

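View pics/t6.png

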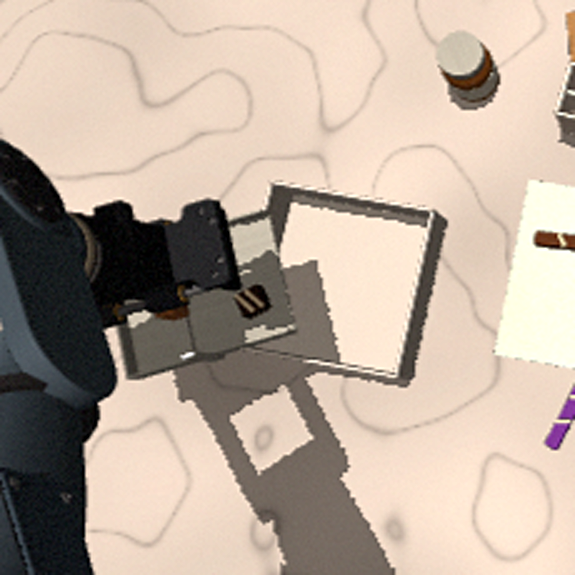

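```bash
python3 -m crank '[[[0,0,0.5],[0,0,0]],[[0,0,1],[0,0,0]],[[0,0,1.5],[0,0,0]],[[0,0,2],[0,0,0]],[[0,0,1.5],[0,0,0]],[[0,0,1],[0,0,0]],[[0,0,0.6],[0,0,0]],[[0,0,0],[0,0,0]]]'; python3 -m crank '[[[-0.33,0,-0.39],[0,0.05,0]],[[-0.65,0,-0.77],[0,0.1,0]],[[-0.65,0,-0.77],[0,0.1,0]],[[-0.33,0,-0.39],[0,0.05,0]],[[0,0,0],[0,0,0]],[[0,0,0],[0,0,0]]]';  python3 - <<'E'
from h import *
s=read_state();print(s['position'],s['tcp_rot'].round(3),s['joint_positions'].round(2),s['opening']*87)
c=capture("side");crop(c,130,0,230,190,2.6,"s7");c=capture("top");crop(c,20,130,230,230,2.5,"t7")
E
```

```text
time_s: 12.55
position: [0.4842, 0.433, 0.1535]
tcp_rot: [[-0.26, 0.966, -0.002], [0.966, 0.26, -0.001], [-0.001, -0.002, -1.0]]
force: [0.0, 0.2, -3.9]
opening: 0.204
time_s: 13.15
position: [0.4911, 0.4121, 0.1761]
tcp_rot: [[-0.248, 0.966, -0.075], [0.923, 0.26, 0.285], [0.295, 0.002, -0.956]]
force: [-0.3, -0.0, -4.3]
opening: 0.209
[0.49107472 0.41212156 0.17614751] [[-0.248  0.966 -0.075]
 [ 0.923  0.26   0.285]
 [ 0.295  0.002 -0.956]] [ 21.8   33.03  87.88  20.04  58.54 -93.71] 18.150409669530845
```

View pics/s7.png

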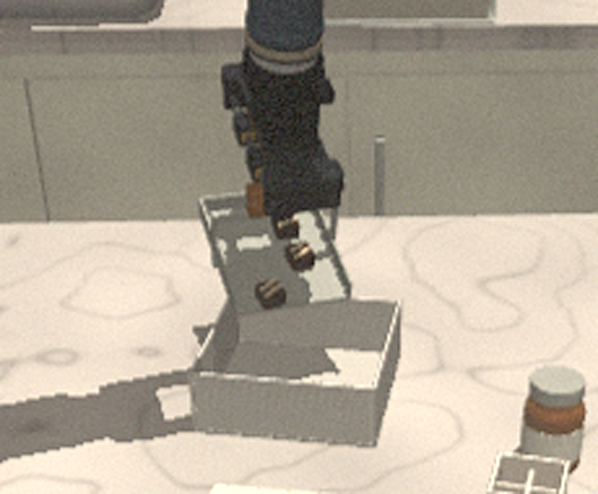

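View pics/t7.png

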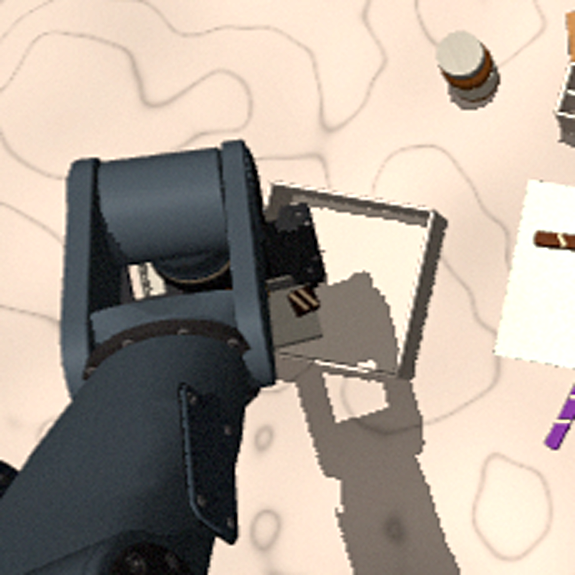

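```bash
python3 -m crank '[[[-0.33,0,-0.39],[0,0.05,0]],[[-0.33,0,-0.39],[0,0.05,0]],[[-0.33,0,-0.39],[0,0.05,0]],[[-0.33,0,-0.39],[0,0.05,0]],[[0,0,0],[0,0,0]],[[0,0,0],[0,0,0]],[[0,0,0],[0,0,0]]]';  python3 - <<'E'
from h import *
s=read_state();print(s['joint_positions'].round(2),s['opening']*87)
c=capture("side");crop(c,130,0,230,190,2.6,"s8")
E
```

```text
time_s: 13.95
position: [0.4947, 0.3959, 0.1853]
tcp_rot: [[-0.23, 0.965, -0.125], [0.847, 0.262, 0.462], [0.479, 0.001, -0.878]]
force: [0.4, 0.7, -2.8]
opening: 0.204
[  14.71   32.94   91.18   33.31   60.67 -108.36] 17.7811198795306
```

View pics/s8.png

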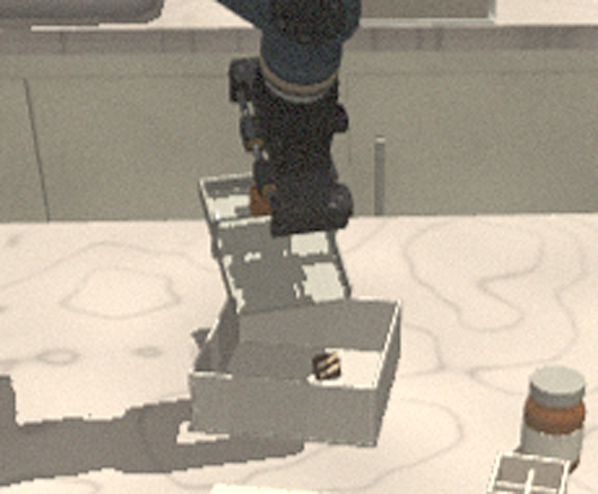

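```bash
python3 -m crank '[[[-0.33,0,-0.39],[0,0.05,0]],[[-0.65,0,-0.77],[0,0.1,0]],[[-0.65,0,-0.77],[0,0.1,0]],[[0,0,0],[0,0,0]],[[0,0,0],[0,0,0]],[[0,0,0],[0,0,0]],[[0,0,0],[0,0,0]]]';  python3 - <<'E'
from h import *
s=read_state();print(s['position'],s['tcp_rot'].round(3),s['joint_positions'].round(2),s['opening']*87)
c=capture("side");crop(c,130,0,230,190,2.6,"s9");c=capture("top");crop(c,20,130,230,230,2.5,"t9")
E
```

```text
time_s: 14.7
position: [0.5008, 0.3727, 0.1929]
tcp_rot: [[-0.193, 0.965, -0.178], [0.706, 0.262, 0.657], [0.681, 0.001, -0.732]]
force: [-0.1, 1.7, -3.1]
opening: 0.201
[0.50082527 0.37273128 0.1928607 ] [[-0.193  0.965 -0.178]
 [ 0.706  0.262  0.657]
 [ 0.681  0.001 -0.732]] [   6.2    35.39   94.08   46.77   67.43 -124.42] 17.490345716591456
```

View pics/s9.png

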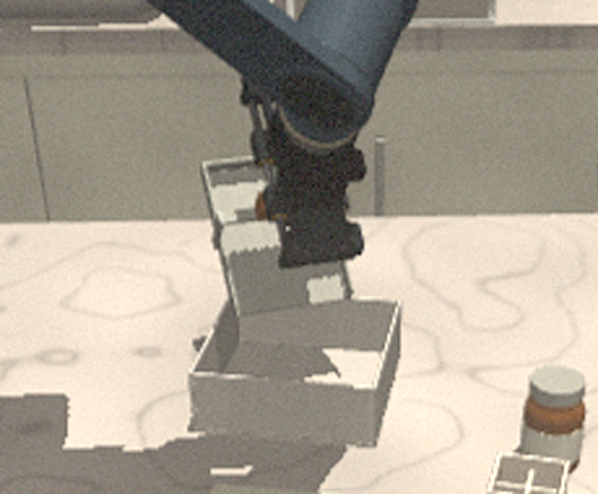

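View pics/t9.png

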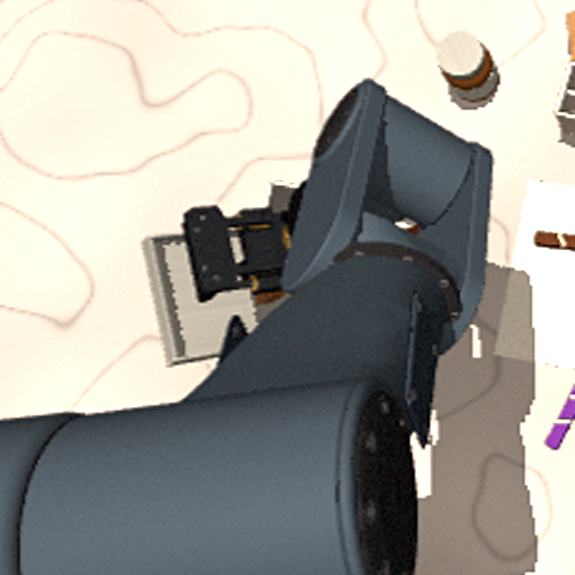

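```bash
python3 -m crank '[[[0.57,0,0.83],[0,-0.1,0]],[[0.57,0,0.83],[0,-0.1,0]],[[0.57,0,0.83],[0,-0.1,0]],[[0.57,0,0.83],[0,-0.1,0]],[[0.57,0,0.83],[0,-0.1,0]],[[0.57,0,0.83],[0,-0.1,0]],[[0.57,0,0.83],[0,-0.1,0]],[[0.29,0,0.41],[0,-0.05,0]],[[0,0,0],[0,0,0]],[[0,0,0],[0,0,0]]]'; python3 -m crank '[[[0,0,-1],[0,0,0]],[[0,0,-2.5],[0,0,0]],[[0,0,-3],[0,0,0]],[[0,0,-2],[0,0,0]],[[0,0,-1],[0,0,0]],[[0,0,0],[0,0,0]]]';  python3 - <<'E'
from h import *
s=read_state();print(s['position'],s['tcp_rot'].round(3),s['joint_positions'].round(2),s['force'],s['opening']*87)
c=capture("side");crop(c,130,0,230,190,2.6,"s10");c=capture("top");crop(c,20,130,230,230,2.5,"t10")
E
```

```text
time_s: 15.8
position: [0.4838, 0.4329, 0.1539]
tcp_rot: [[-0.261, 0.965, -0.002], [0.965, 0.261, 0.001], [0.001, -0.002, -1.0]]
force: [-0.2, -0.1, -3.6]
opening: 0.203
time_s: 16.4
position: [0.4862, 0.4322, 0.2516]
tcp_rot: [[-0.259, 0.966, 0.004], [0.966, 0.259, 0.003], [0.002, 0.004, -1.0]]
force: [0.6, 0.4, -2.5]
opening: 0.208
[0.48616961 0.43219745 0.25158525] [[-0.259  0.966  0.004]
 [ 0.966  0.259  0.003]
 [ 0.002  0.004 -1.   ]] [ 3.180e+01  3.050e+01  7.652e+01  3.000e-02  7.273e+01 -7.320e+01] [ 0.60088421  0.37801443 -2.47766857] 18.10062378033741
```

View pics/s10.png

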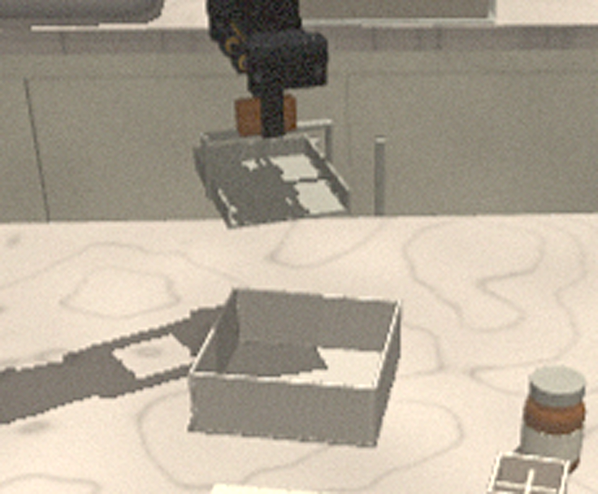

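View pics/t10.png

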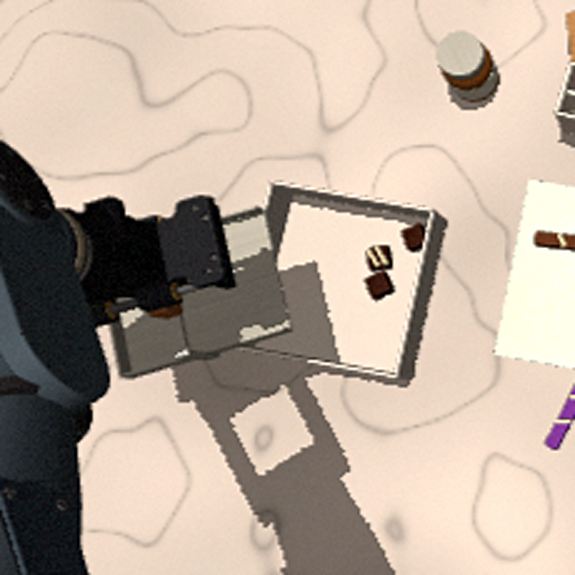

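```bash
python3 -m crank '[[[-1,-0.2,0],[0,0,0]],[[-2.5,-0.55,0],[0,0,0]],[[-4.5,-1,0],[0,0,0]],[[-4.5,-1,0],[0,0,0]],[[-4.5,-1,0],[0,0,0]],[[-4.5,-1,0],[0,0,0]],[[-4.5,-1,0],[0,0,0]],[[-4.5,-1,0],[0,0,0]],[[-4.5,-1,0],[0,0,0]],[[-4.5,-1,0],[0,0,0]],[[-4.5,-1,0],[0,0,0]],[[-4.5,-1,0],[0,0,0]]]'; python3 -m crank '[[[-4.5,-1,0],[0,0,0]],[[-4.5,-1,0],[0,0,0]],[[-4.5,-1,0],[0,0,0]],[[-4.5,-1,0],[0,0,0]],[[-4.5,-1,0],[0,0,0]],[[-2.3,-0.5,0],[0,0,0]],[[-1.5,-0.25,0],[0,0,0]],[[0,0,0],[0,0,0]]]'; python3 -m crank '[[[0,0,0],[0,0,0.14]],[[0,0,0],[0,0,0.14]],[[0,0,0],[0,0,0.14]],[[0,0,0],[0,0,0.14]],[[0,0,0],[0,0,0.14]],[[0,0,0],[0,0,0.14]],[[0,0,0],[0,0,0.14]],[[0,0,0],[0,0,0.14]],[[0,0,0],[0,0,0.14]],[[0,0,0],[0,0,0.14]],[[0,0,0],[0,0,0.14]],[[0,0,0],[0,0,0]]]'
python3 - <<'E'
from h import *
s=read_state();print(s['position'],s['tcp_rot'].round(3),s['joint_positions'].round(2),s['opening']*87)
print((s['tcp_rot'].T@(np.array([.521,-.333,.0855])-s['position'])*100).round(2))
c=capture("side");crop(c,150,180,190,190,3.1,"s11")
E
```

```text
time_s: 17.7
position: [0.5059, -0.0658, 0.2481]
tcp_rot: [[-0.26, 0.966, -0.002], [0.966, 0.26, 0.001], [0.001, -0.002, -1.0]]
force: [1.3, -0.5, -3.2]
opening: 0.202
time_s: 18.5
position: [0.5194, -0.3344, 0.2479]
tcp_rot: [[-0.258, 0.966, -0.001], [0.966, 0.258, 0.001], [0.001, -0.001, -1.0]]
force: [-0.0, 0.3, -3.7]
opening: 0.203
time_s: 19.7
position: [0.5198, -0.3301, 0.2487]
tcp_rot: [[0.956, 0.292, -0.001], [0.292, -0.956, 0.002], [-0.001, -0.002, -1.0]]
force: [-0.1, 0.9, -3.6]
opening: 0.202
[ 0.51983228 -0.3300831   0.24869225] [[ 0.956  0.292 -0.001]
 [ 0.292 -0.956  0.002]
 [-0.001 -0.002 -1.   ]] [-4.282e+01  2.799e+01  8.167e+01  4.000e-02  7.048e+01 -5.980e+01] 17.55727664660597
[ 0.04  0.35 16.32]
```

View pics/s11.png

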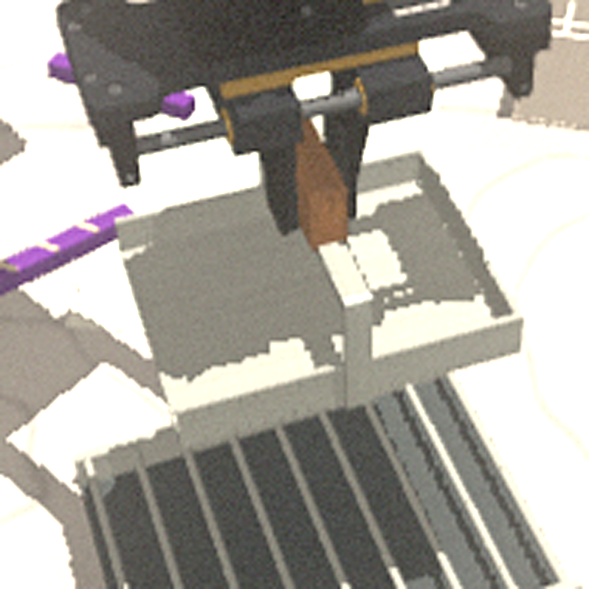

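```bash
python3 -m crank '[[[0,0.3,1.5],[0,0,0]],[[0,0,3],[0,0,0]],[[0,0,3],[0,0,0]],[[0,0,3],[0,0,0]],[[0,0,2],[0,0,0]],[[0,0,1.5],[0,0,0]],[[0,0,1],[0,0,0]],[[0,0,0.5],[0,0,0]],[[0,0,0.3],[0,0,0]],[[0,0,0.2],[0,0,0]],[[0,0,0],[0,0,0]],[[0,0,0],[0,0,0]]]'
```

```text
time_s: 20.95
position: [0.5214, -0.3359, 0.0898]
tcp_rot: [[0.957, 0.29, 0.001], [0.29, -0.957, -0.001], [0.001, 0.001, -1.0]]
force: [-0.4, 0.1, -3.5]
opening: 0.204
```

```bash
python3 -m crank '[[[0,0,0.15],[0,0,0]],[[0,0,0.15],[0,0,0]],[[0,0,0.1],[0,0,0]],[[0,0,0],[0,0,0]],[[0,0,0],[0,0,0]]]'
```

```text
time_s: 21.45
position: [0.5211, -0.3356, 0.0855]
tcp_rot: [[0.957, 0.29, 0.0], [0.29, -0.957, -0.0], [0.0, 0.0, -1.0]]
force: [-1.1, 0.7, 0.3]
opening: 0.204
```

```bash
python3 -m crank '[[[0,0,0],[0,0,0]],[[0,0,0],[0,0,0]],[[0,0,0],[0,0,0]],[[0,0,0],[0,0,0]],[[0,0,0],[0,0,0]],[[0,0,0],[0,0,0]],[[0,0,0],[0,0,0]],[[0,0,0],[0,0,0]]]' -1; python3 -m crank '[[[0,0,-1],[0,0,0]],[[0,0,-2],[0,0,0]],[[0,0,-3],[0,0,0]],[[0,0,-3],[0,0,0]],[[0,0,-3],[0,0,0]],[[0,0,-2],[0,0,0]],[[0,0,-1],[0,0,0]],[[0,0,0],[0,0,0]]]';python3 - <<'E'
from h import *
s=read_state();print(s['position'],s['joint_positions'].round(2),s['opening']*87)
c=capture("side");crop(c,130,160,210,240,2.4,"s12");c=capture("top");crop(c,210,190,230,140,3.4,"t12")
E
```

```text
time_s: 22.25
position: [0.521, -0.3356, 0.085]
tcp_rot: [[0.957, 0.29, -0.0], [0.29, -0.957, 0.0], [-0.0, -0.0, -1.0]]
force: [0.3, 0.3, -0.1]
opening: 0.85
time_s: 23.05
position: [0.5217, -0.3361, 0.2371]
tcp_rot: [[0.957, 0.29, 0.003], [0.29, -0.957, -0.003], [0.002, 0.003, -1.0]]
force: [0.7, -0.3, 0.5]
opening: 1.0
[ 0.52171019 -0.33610893  0.23710483] [-43.1   28.91  82.     0.    68.87 -59.94] 87.03582085278602
```

View pics/s12.png

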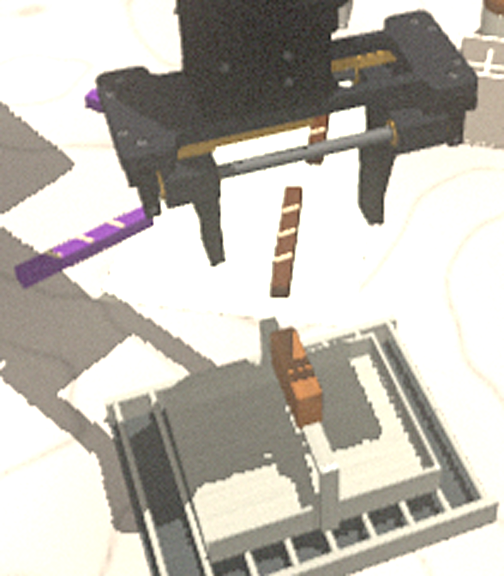

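View pics/t12.png

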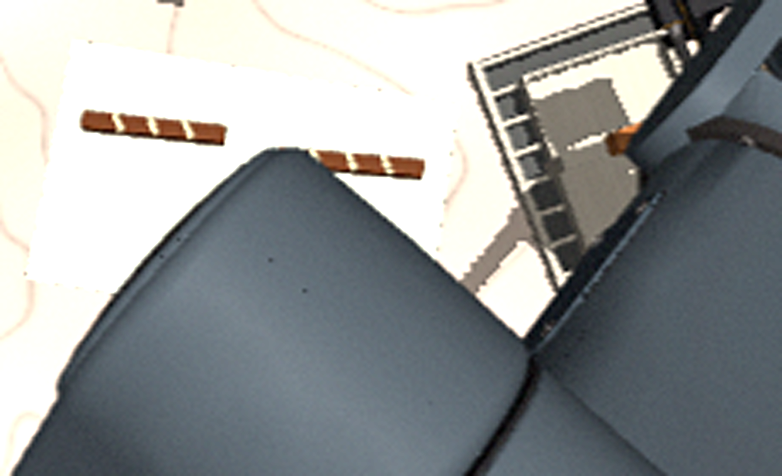

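```bash
cat > kin.py <<'E'
import numpy as np
from scipy.optimize import least_squares
from scipy.spatial.transform import Rotation as Ro
D=np.array([
[53.257,30.275,82.147,0,67.692,-10.227,.27861,.55873,.22167],
[-42.53,29.04,84.43,.03,66.67,-57.69,.51619,-.32265,.22216],
[-42.59,39.69,88.7,0,51.51,-57.68,.52586,-.33258,.08855],
[-42.61,29.24,81.83,0,69.04,-57.68,.52491,-.33209,.23459],
[31.93,31.45,77.47,-.03,71.13,-73.11,.48462,.43257,.23544],
[14.71,32.94,91.18,33.31,60.67,-108.36,.4947,.3959,.1853],
[6.2,35.39,94.08,46.77,67.43,-124.42,.50082,.37273,.19286],
[21.8,33.03,87.88,20.04,58.54,-93.71,.49107,.41212,.17615],
[31.8,30.5,76.52,.03,72.73,-73.2,.48617,.4322,.25159],
[-43.1,28.91,82,0,68.87,-59.94,.52171,-.33611,.2371]])
def fk(q,k):
    a1,d1,L2,e,L3,Lt,off=k;q=np.radians(q)
    R1=Ro.from_euler('z',q[0]).as_matrix();Ry=lambda a:Ro.from_euler('y',a).as_matrix();Rz=lambda a:Ro.from_euler('z',a).as_matrix()
    R2=R1@Ry(q[1]);R3=R1@Ry(q[1]+q[2]);R4=R3@Rz(q[3])@Ry(q[4]);R6=R4@Rz(np.pi+q[5])
    p=R1@np.array([a1,off,0])+[0,0,d1]+R2@[0,0,L2]+R3@[e,0,L3]
    return p+R4@[0,0,Lt],R6,p
LO=np.array([-176.69,-43.24,12.49,-82,0,-163.58]);HI=np.array([176.69,126.21,139.97,262,151.66,163.58])
def res(k): return np.concatenate([fk(d[:6],k)[0]-d[6:] for d in D])
k0=np.array([0,.3,.43,0,.41,.3,.111])
f=least_squares(lambda k:np.concatenate([res(k),(k-k0)*[1e-2,1e-3,1e-3,2e-3,1e-3,1e-3,0]]),k0)
K=f.x
if __name__=="__main__":
    print(K.round(4));print(np.abs(res(K)).max(),(res(K).reshape(-1,3)*1000).round(1).tolist())
    print(fk(D[6,:6],K)[1].round(3))
def ik(p,R,q0):
    def g(q):
        pp,RR,_=fk(q,K);return np.concatenate([(pp-p)*10,Ro.from_matrix(R.T@RR).as_rotvec()])
    best=None
    for q in q0:
        o=least_squares(g,np.clip(q,LO+.1,HI-.1),bounds=(LO,HI),x_scale=30.)
        if best is None or o.cost<best.cost: best=o
    return best.x,np.sqrt(2*best.cost)
E
python3 kin.py
```

```text
[-0.      0.274   0.5883  0.1142  0.3916  0.3054  0.111 ]
5.9507617828136183e-05 [[-0.0, 0.0, 0.0], [0.0, -0.0, 0.0], [0.0, -0.0, -0.0], [0.0, 0.1, -0.1], [-0.0, 0.0, -0.0], [0.0, -0.1, 0.0], [-0.1, 0.0, -0.0], [0.0, 0.0, 0.0], [-0.0, 0.0, 0.0], [-0.0, -0.1, -0.0]]
[[-0.193  0.965 -0.178]
 [ 0.706  0.262  0.657]
 [ 0.681  0.001 -0.732]]
```

```bash
cat > plan.py <<'E'
from kin import *
def Rpl(psi,de,sg):
    p,d=np.radians([psi,de]);z=np.array([np.cos(d)*np.cos(p),np.cos(d)*np.sin(p),-np.sin(d)])
    x=sg*np.array([np.sin(p),-np.cos(p),0]);return np.c_[x,np.cross(z,x),z]
def Rgr(az,be,sg):  # az: direction of stick up-end; tool leans: fingers toward -az
    p,b=np.radians([az,be]);u=np.array([np.cos(p),np.sin(p),0]);z=-u*np.sin(b)+np.array([0,0,-np.cos(b)])
    x=sg*np.array([np.sin(p),-np.cos(p),0]);return np.c_[x,np.cross(z,x),z]
seeds=[[0,30,80,j4,j5,j6] for j4 in(0,60,120,200,-60) for j5 in(40,90) for j6 in(-100,0,100)]
if __name__=="__main__":
    H=np.array([.7074,.0486])
    for sg in(1,-1):
        for be in (0,25):
            q,e=ik(np.array([.5505,.10,.006]),Rgr(82,be,sg),seeds);print('grasp',sg,be,q.round(0),round(e,4))
        for psi in(0,30,60,85,110):
            for de in(0,25):
                R=Rpl(psi,de,sg)
                for z in(.21,.115):
                    q,e=ik(np.r_[H,z]+R[:,2]*.008,R,seeds)
                    print(sg,psi,de,z,q.round(0),round(e,4),'wrist',fk(q,K)[2].round(2)) if e<.01 else print(sg,psi,de,z,'X')
E
python3 plan.py
python3 - <<'E'
from h import *
T=capture("top");S=capture("side")
print('cup',px2w(T,346,152,.06),px2w(S,369,270,.06),'jar',px2w(T,204,151,.095),px2w(S,344,147,.095))
E
```

```text
grasp 1 0 [ -1.  44. 100.  -0.  36.   7.] 0.0
grasp 1 25 [ 11.  49.  92. -30.  52.  41.] 0.0
1 0 0 0.21 [ -9.  55. 121. 171.  86. -89.] 0.0 wrist [0.41 0.05 0.21]
1 0 0 0.115 [ -9.  68. 117. 171.  95. -91.] 0.0 wrist [0.41 0.05 0.12]
1 0 25 0.21 [ -8.  38. 117. 168.  40. -84.] 0.0 wrist [0.44 0.05 0.34]
1 0 25 0.115 [ -8.  51. 117. 171.  53. -88.] 0.0 wrist [0.44 0.05 0.24]
1 30 0 0.21 [-26.  54. 114. 123.  83. -80.] 0.0 wrist [ 0.45 -0.1   0.21]
1 30 0 0.115 [-26.  66. 110. 123.  88. -87.] 0.0 wrist [ 0.45 -0.1   0.12]
1 30 25 0.21 [-24.  39. 111. 109.  51. -58.] 0.0 wrist [ 0.47 -0.09  0.34]
1 30 25 0.115 [-24.  50. 111. 117.  55. -72.] 0.0 wrist [ 0.47 -0.09  0.24]
1 60 0 0.21 [-31.  56.  94.  89.  91. -60.] 0.0 wrist [ 0.56 -0.21  0.21]
1 60 0 0.115 [-31.  65.  91.  89.  90. -66.] 0.0 wrist [ 0.56 -0.21  0.12]
1 60 25 0.21 [-29.  44.  93.  73.  71. -44.] 0.0 wrist [ 0.57 -0.18  0.34]
1 60 25 0.115 [-29.  53.  93.  77.  69. -53.] 0.0 wrist [ 0.57 -0.18  0.24]
1 85 0 0.21 [-29.  61.  73.  73. 107. -46.] 0.0 wrist [ 0.68 -0.25  0.21]
1 85 0 0.115 [-29.  69.  71.  71. 105. -52.] 0.0 
[... 1552 characters left out ...]
25  0.21]
-1 85 0 0.115 [-29.  69.  71.  71. 105. 128.] 0.0 wrist [ 0.68 -0.25  0.11]
-1 85 25 0.21 [-27.  50.  74.  57.  92. 140.] 0.0 wrist [ 0.68 -0.22  0.34]
-1 85 25 0.115 [-27.  58.  75.  57.  88. 133.] 0.0 wrist [ 0.68 -0.22  0.24]
-1 110 0 0.21 [-24.  68.  51.  66. 127. 143.] 0.0 wrist [ 0.81 -0.23  0.21]
-1 110 0 0.115 [-24.  75.  48.  63. 125. 138.] 0.0 wrist [ 0.81 -0.23  0.12]
-1 110 25 0.21 [-22.  58.  54.  47. 114. 139.] 0.0 wrist [ 0.8  -0.2   0.34]
-1 110 25 0.115 [-22.  64.  55.  45. 109. 134.] 0.0 wrist [ 0.8  -0.2   0.24]
cup [ 0.75462438 -0.21058293  0.06      ] [ 0.73971935 -0.19866251  0.06      ] jar [0.75750307 0.1924622  0.095     ] [0.75487842 0.19010061 0.095     ]
```

```bash
python3 -m crank '[[[0,0,0],[0,0,0.145]],[[0,0,0],[0,0,0.145]],[[0,0,0],[0,0,0.145]],[[0,0,0],[-0.145,0,0]],[[0,0,0],[-0.145,0,0]],[[0,0,0],[-0.145,0,0]],[[0,0,0],[0,0,0]]]'
cat > mv.py <<'E'
from plan import *
from h import *
def info(): 
    s=read_state();print('pos',s['position'].round(4),'q',s['joint_positions'].round(1),'F',s['force'].round(1),'open',round(s['opening']*87,1));return s
def to(p,s=None):
    s=s or read_state();d=s['tcp_rot'].T@(np.array(p)-s['position'])*100;print('tool shift cm',d.round(2));return d
E
python3 - <<'E'
from mv import *
s=info();print(s['tcp_rot'].round(3))
u=np.array([np.cos(np.radians(82)),np.sin(np.radians(82)),0]);g=np.array([.5505,.0625,0])+.04*u;print(g)
to(g+[0,0,.1]);print('down 1cm',s['tcp_rot'].T@[0,0,-1.])
E
```

```text
time_s: 23.95
position: [0.5199, -0.331, 0.2318]
tcp_rot: [[0.991, -0.12, -0.063], [-0.135, -0.9, -0.414], [-0.007, 0.419, -0.908]]
force: [-0.5, 1.1, -0.0]
opening: 0.998
pos [ 0.5199 -0.331   0.2318] q [-31.9  27.8  90.3 -28.   55.   -9.3] F [-0.5  1.1 -0. ] open 86.8
[[ 0.991 -0.12  -0.063]
 [-0.135 -0.9   -0.414]
 [-0.007  0.419 -0.908]]
[0.55606692 0.10211072 0.        ]
tool shift cm [ -2.18 -44.94  -6.18]
down 1cm [ 0.00721689 -0.41860461  0.90813991]
```

```bash
python3 -m crank '[[[-0.1,-2,-0.3],[0,0,0]],[[-0.2,-4,-0.55],[0,0,0]],[[-0.2,-4,-0.55],[0,0,0]],[[-0.2,-4,-0.55],[0,0,0]],[[-0.2,-4,-0.55],[0,0,0]],[[-0.2,-4,-0.55],[0,0,0]],[[-0.2,-4,-0.55],[0,0,0]],[[-0.2,-4,-0.55],[0,0,0]],[[-0.2,-4,-0.55],[0,0,0]],[[-0.2,-4,-0.55],[0,0,0]],[[-0.2,-4,-0.55],[0,0,0]],[[-0.1,-3,-0.4],[0,0,0]]]';python3 -m crank '[[[0,0,0],[0,0,0]],[[0,0,0],[0,0,0]],[[0,0,0],[0,0,0]]]'
python3 - <<'E'
from mv import *
s=info();to([.5561,.1021,.03])
c=capture("side");crop(c,190,140,180,160,3.4,"s13");c=capture("top");crop(c,210,190,150,100,4.2,"t13")
E
```

```text
time_s: 25.15
position: [0.5604, 0.0992, 0.1]
tcp_rot: [[0.99, -0.126, -0.062], [-0.141, -0.899, -0.414], [-0.003, 0.419, -0.908]]
force: [1.1, 0.4, -0.4]
opening: 0.999
time_s: 25.45
position: [0.5604, 0.0961, 0.1016]
tcp_rot: [[0.99, -0.129, -0.061], [-0.142, -0.898, -0.417], [-0.001, 0.421, -0.907]]
force: [-0.1, -0.5, 0.3]
opening: 1.0
pos [0.5604 0.0961 0.1016] q [ 10.8  40.9  89.3 -27.   61.3  34.5] F [-0.1 -0.5  0.3] open 87.0
tool shift cm [-0.5  -3.5   6.27]
```

View pics/s13.png

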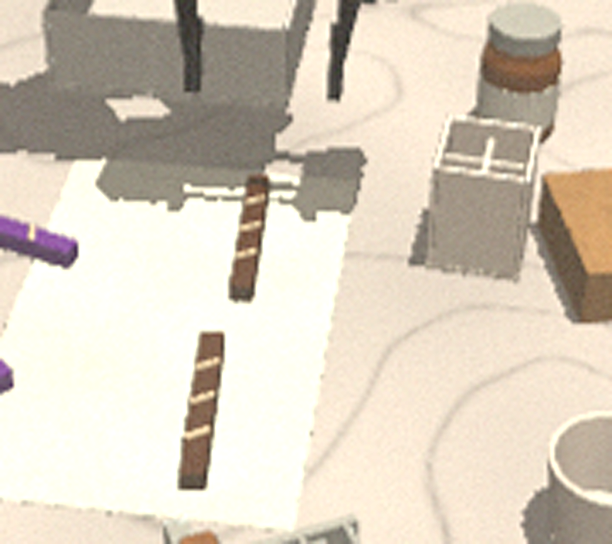

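View pics/t13.png

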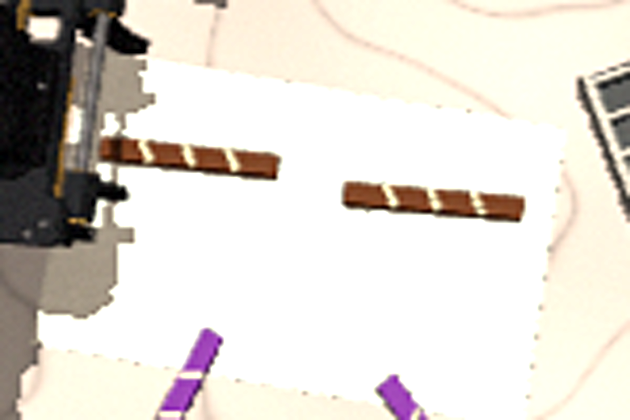

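```bash
python3 -m crank '[[[-0.1,-0.7,1.2],[0,0,0]],[[-0.2,-1.2,2.2],[0,0,0]],[[-0.2,-1,1.8],[0,0,0]],[[0,-0.6,1.07],[0,0,0]],[[0,0,0],[0,0,0]],[[0,0,0],[0,0,0]]]'
python3 - <<'E'
from mv import *
s=info();to([.5561,.1021,.006])
c=capture("side");crop(c,220,140,80,90,6.5,"s14")
E
```

```text
time_s: 26.15
position: [0.5563, 0.1032, 0.03]
tcp_rot: [[0.99, -0.128, -0.059], [-0.141, -0.898, -0.417], [-0.0, 0.422, -0.907]]
force: [-0.1, -1.0, 0.7]
opening: 1.004
pos [0.5563 0.1032 0.03  ] q [ 11.5  47.1  90.8 -29.1  54.7  39.3] F [-0.1 -1.   0.7] open 87.3
tool shift cm [-0.   -0.91  2.23]
```

View pics/s14.png

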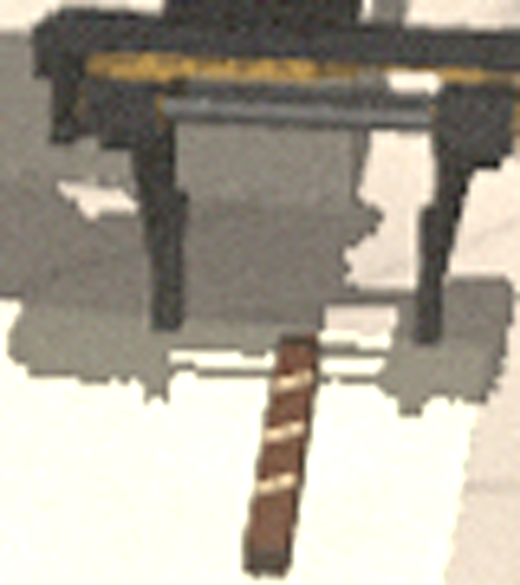

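```bash
python3 -m crank '[[[0,-0.4,1],[0,0,0]],[[0,-0.3,0.7],[0,0,0]],[[0,-0.2,0.5],[0,0,0]],[[0,0,0],[0,0,0]],[[0,0,0],[0,0,0]]]'
python3 - <<'E'
from mv import *
info()
E
python3 -m crank '[[[0,0,0],[0,0,0]],[[0,0,0],[0,0,0]],[[0,0,0],[0,0,0]],[[0,0,0],[0,0,0]],[[0,0,0],[0,0,0]],[[0,0,0],[0,0,0]],[[0,0,0],[0,0,0]],[[0,0,0],[0,0,0]],[[0,0,0],[0,0,0]],[[0,0,0],[0,0,0]]]' 1
python3 - <<'E'
from mv import *
info();c=capture("side");crop(c,220,140,80,90,6.5,"s15")
E
```

```text
time_s: 26.7
position: [0.5558, 0.1023, 0.0061]
tcp_rot: [[0.99, -0.127, -0.06], [-0.141, -0.898, -0.417], [-0.0, 0.422, -0.907]]
force: [0.2, 0.0, 0.2]
opening: 1.0
pos [0.5558 0.1023 0.0061] q [ 11.5  49.3  91.  -30.   52.6  40.7] F [0.2 0.  0.2] open 87.0
time_s: 27.7
position: [0.5559, 0.1023, 0.0063]
tcp_rot: [[0.99, -0.127, -0.059], [-0.141, -0.898, -0.417], [-0.0, 0.421, -0.907]]
force: [-0.3, -0.3, -0.7]
opening: 0.178
pos [0.5559 0.1023 0.0063] q [ 11.5  49.3  91.  -30.   52.6  40.7] F [-0.3 -0.3 -0.7] open 15.5
```

View pics/s15.png

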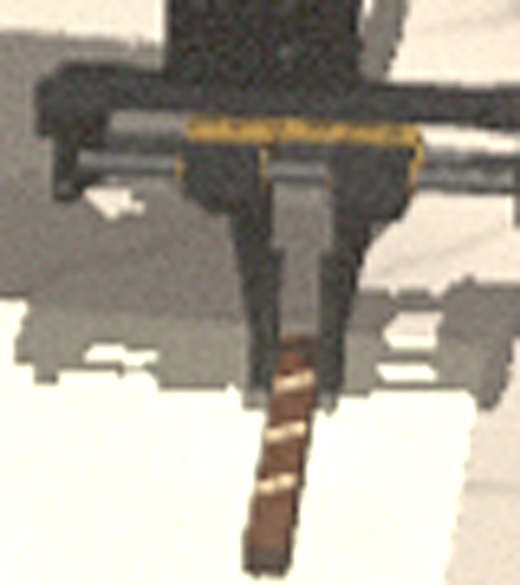

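```bash
python3 -m crank '[[[0,0.4,-0.9],[0,0,0]],[[0,0.8,-1.8],[0,0,0]],[[0,1.7,-3.6],[0,0,0]],[[0,1.7,-3.6],[0,0,0]],[[0,1.7,-3.6],[0,0,0]],[[0,1.7,-3.6],[0,0,0]],[[0,1.3,-2.7],[0,0,0]],[[0,0,0],[0,0,0]]]'; python3 -m crank '[[[0,0,0],[0.131,0,0]],[[0,0,0],[0.131,0,0]],[[0,0,0],[0.131,0,0]],[[0,0,0],[0.131,0,0]],[[0,0,0],[0.131,0,0]],[[0,0,0],[0.131,0,0]],[[0,0,0],[0.131,0,0]],[[0,0,0],[0.131,0,0]],[[0,0,0],[0.131,0,0]],[[0,0,0],[0.131,0,0]],[[0,0,0],[0.131,0,0]],[[0,0,0],[0.13,0,0]]]'; python3 -m crank '[[[0,0,0],[0,0,0]],[[0,0,0],[0,0,0]],[[0,0,0],[0,0,0]]]'
python3 - <<'E'
from mv import *
s=info();print(s['tcp_rot'].round(3))
H=np.array([.7074,.0486]);a=np.radians(-14.77);c,si=np.cos(a),np.sin(a)
for x,y in((-.015,.015),(.015,.015),(-.015,-.015),(.015,-.015)): print((x,y),H+[c*x-si*y,si*x+c*y])
c=capture("side");crop(c,150,60,240,190,3.2,"s16");c=capture("top");crop(c,200,130,200,130,3.9,"t16")
E
```

```text
time_s: 28.55
position: [0.5584, 0.1019, 0.2307]
tcp_rot: [[0.99, -0.132, -0.049], [-0.14, -0.899, -0.416], [0.01, 0.419, -0.908]]
force: [1.0, 0.5, -0.6]
opening: 0.178
time_s: 29.75
position: [0.5558, 0.1007, 0.2251]
tcp_rot: [[0.99, -0.059, 0.13], [-0.142, -0.413, 0.9], [0.001, -0.909, -0.417]]
force: [0.2, 0.2, -0.2]
opening: 0.179
time_s: 30.05
position: [0.5557, 0.102, 0.2257]
tcp_rot: [[0.99, -0.058, 0.127], [-0.139, -0.419, 0.897], [0.001, -0.906, -0.423]]
force: [0.4, -0.0, 0.1]
opening: 0.175
pos [0.5557 0.102  0.2257] q [-30.2  39.2 101.2  57.6  83.7 -53.7] F [ 0.4 -0.   0.1] open 15.2
[[ 0.99  -0.058  0.127]
 [-0.139 -0.419  0.897]
 [ 0.001 -0.906 -0.423]]
(-0.015, 0.015) [0.69671974 0.06692845]
(0.015, 0.015) [0.72572845 0.05928026]
(-0.015, -0.015) [0.68907155 0.03791974]
(0.015, -0.015) [0.71808026 0.03027155]
```

View pics/s16.png

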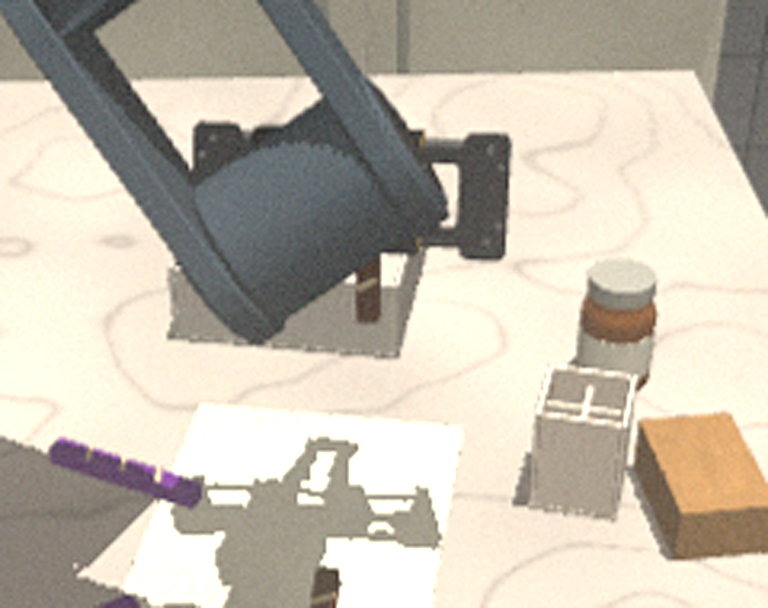

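View pics/t16.png

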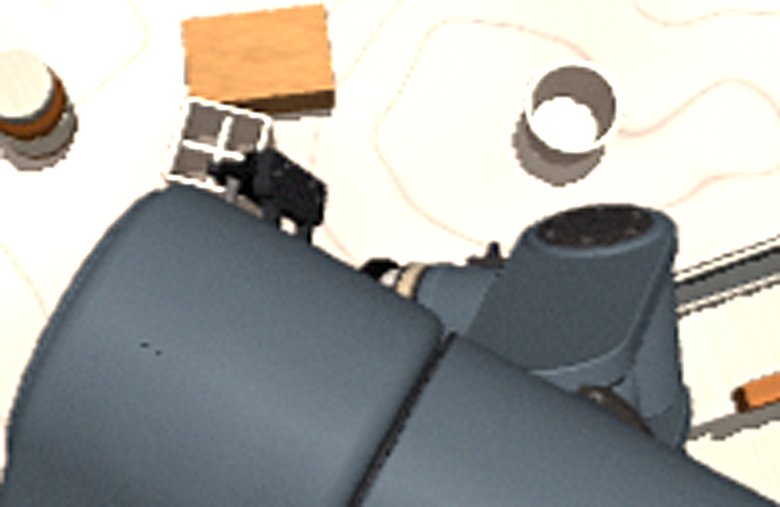

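Run:
```python
from mv import *
S=capture("side")
o=-S["R"].T@S["t"];d=S["R"].T@np.linalg.inv(S["camera_matrix"])@np.array([150+368/3.2,60+320/3.2,1]);l=(.0924-o[1])/d[1];print('bottom edge pt',o+l*d)
s=info();to([.6969,.0685,.2257]);print('down1',s['tcp_rot'].T@[0,0,-1.])
```

```text
bottom edge pt [0.55564681 0.0924     0.12482045]
pos [0.5558 0.1022 0.2262] q [-30.1  39.2 101.2  57.6  83.8 -53.7] F [ 0.1 -0.5  0.2] open 15.6
tool shift cm [14.44  0.66 -1.21]
down1 [-0.00255309  0.90618072  0.42288295]
```

```bash
python3 -m crank '[[[1.4,0.1,-0.1],[0,0,0]],[[3,0.1,-0.3],[0,0,0]],[[3.5,0.2,-0.3],[0,0,0]],[[3.5,0.1,-0.3],[0,0,0]],[[2,0.1,-0.1],[0,0,0]],[[1.04,0.06,-0.11],[0,0,0]],[[0,0,0],[0,0,0]],[[0,0,0],[0,0,0]],[[0,0,0],[0,0,0]]]'
python3 - <<'E'
from mv import *
s=info();to([.6969,.0685,.2257])
c=capture("side");crop(c,270,100,120,140,4.2,"s17");c=capture("top");crop(c,200,130,120,100,5,"t17")
print(s['tcp_rot'].round(3))
for C in("side","top"): print(C,proj(capture(C),[[.6967,.0669,.085],[.6967,.0669,.125]]))
E
```

```text
time_s: 31.1
position: [0.6956, 0.0681, 0.2243]
tcp_rot: [[0.99, -0.06, 0.126], [-0.14, -0.417, 0.898], [-0.002, -0.907, -0.421]]
force: [-0.6, -0.1, -0.8]
opening: 0.178
pos [0.6956 0.0681 0.2243] q [-26.7  47.   79.   59.2  89.3 -39.9] F [-0.6 -0.1 -0.8] open 15.5
tool shift cm [ 0.12 -0.15 -0.  ]
[[ 0.99  -0.06   0.126]
 [-0.14  -0.417  0.898]
 [-0.002 -0.907 -0.421]]
side [[327.38297091 179.29291149]
 [328.69119255 164.5074631 ]]
top [[249.26518694 171.61658188]
 [247.91762763 167.37880244]]
```

View pics/s17.png

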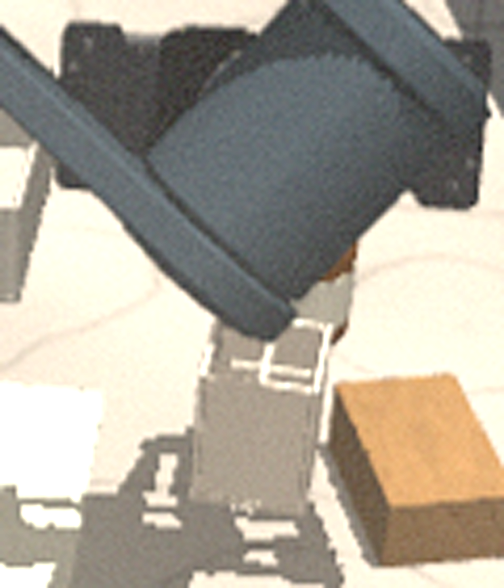

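View pics/t17.png

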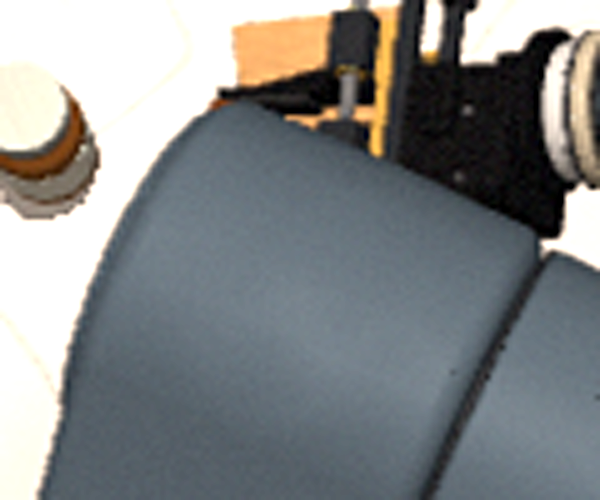

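Run:
```python
from mv import *
T=capture("top");S=capture("side")
a=np.radians(-14.77);R=np.array([[np.cos(a),-np.sin(a),0],[np.sin(a),np.cos(a),0],[0,0,1]])
for c,n,x0,y0,w,h,k in((T,'top',238,148,40,45,13),(S,'side',308,165,50,65,9)):
    im=cv2.imread(f"pics/{n}0.png")[y0:y0+h,x0:x0+w]
    im=np.clip(cv2.resize(im,None,fx=k,fy=k,interpolation=cv2.INTER_NEAREST)*1.8,0,255).astype(np.uint8)
    g=lambda m:((proj(c,(R@np.array(m).T).T+[.7074,.0486,0])-[x0,y0]+.5)*k).astype(int)
    for hh in(.032,.028): cv2.polylines(im,[g([[hh,hh,.085],[hh,-hh,.085],[-hh,-hh,.085],[-hh,hh,.085]])],True,(0,255,0),1)
    q=g([[-.032,-.032,0],[.032,-.032,0]]);cv2.polylines(im,[q],False,(255,0,0),1)
    for L in([[0,.03,.085],[0,-.03,.085]],[[.03,0,.085],[-.03,0,.085]]): cv2.polylines(im,[g(L)],False,(0,0,255),1)
    cv2.imwrite(f"pics/ovh_{n}.png",im)
```

```text
(no output)
```

View pics/ovh_top.png

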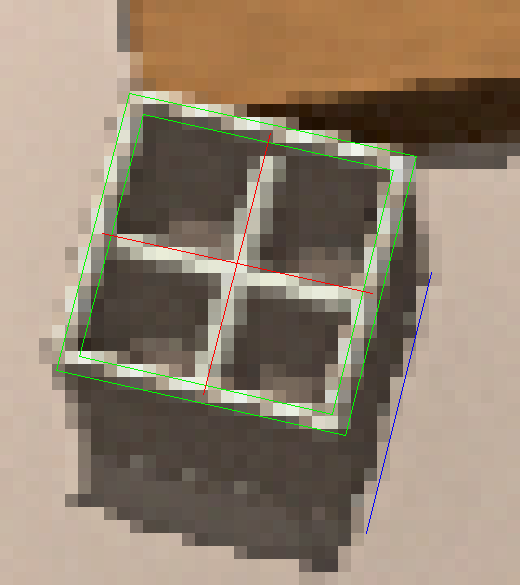

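View pics/ovh_side.png

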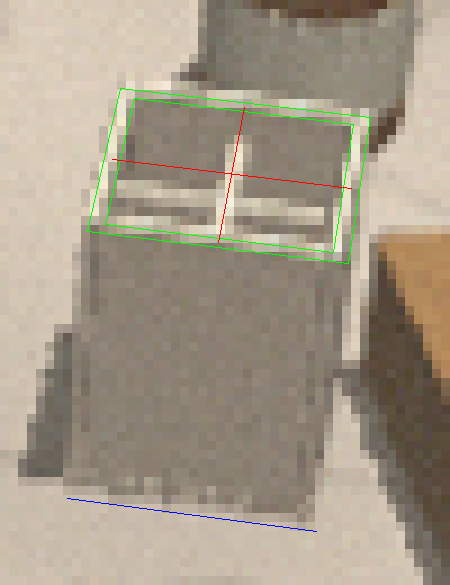

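```bash
python3 -m crank '[[[0.12,0.45,0.2],[0,0,0]],[[0,0.9,0.42],[0,0,0]],[[0,0.9,0.42],[0,0,0]],[[0,0.9,0.42],[0,0,0]],[[0,0.45,0.21],[0,0,0]],[[0,0,0],[0,0,0]],[[0,0,0],[0,0,0]]]'
python3 - <<'E'
from mv import *
s=info();to([.6969,.0685,.11]);print('stick axis xy',(s['position']+s['tcp_rot']@[0,.0007,-.0015]).round(4))
c=capture("side");crop(c,270,100,120,140,4.2,"s18")
E
```

```text
time_s: 32.1
position: [0.6981, 0.0674, 0.1844]
tcp_rot: [[0.99, -0.059, 0.127], [-0.141, -0.417, 0.898], [-0.0, -0.907, -0.421]]
force: [0.4, 0.4, -1.2]
opening: 0.183
pos [0.6981 0.0674 0.1844] q [-26.7  50.3  79.2  59.4  87.5 -42.9] F [ 0.4  0.4 -1.2] open 15.9
tool shift cm [-0.13  6.7   3.22]
stick axis xy [0.6978 0.0657 0.1844]
```

View pics/s18.png

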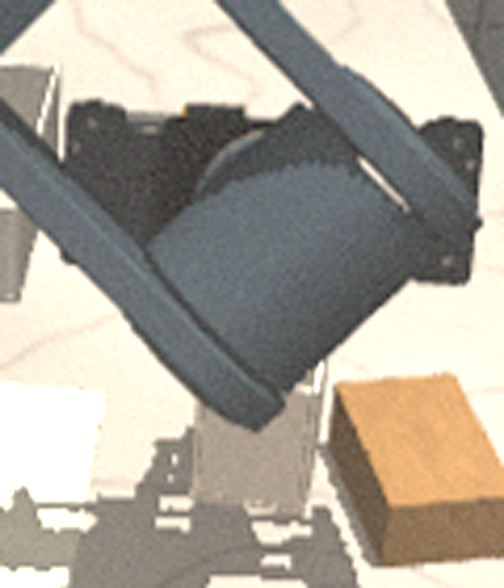

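```bash
python3 -m crank '[[[-0.12,0.45,0.25],[0,0,0]],[[0,0.45,0.25],[0,0,0]],[[0,0.45,0.21],[0,0,0]],[[0,0.45,0.21],[0,0,0]],[[0,0,0],[0,0,0]],[[0,0,0],[0,0,0]]]'
python3 - <<'E'
from mv import *
s=info();to([.6969,.0685,.11]);print('stick axis xy',(s['position']+s['tcp_rot']@[0,.0007,-.0015]).round(4),s['moment'])
E
```

```text
time_s: 32.75
position: [0.6969, 0.0683, 0.1641]
tcp_rot: [[0.99, -0.06, 0.127], [-0.141, -0.417, 0.898], [-0.0, -0.907, -0.421]]
force: [-0.0, -0.2, -0.6]
opening: 0.184
pos [0.6969 0.0683 0.1641] q [-26.7  51.8  79.6  59.5  86.4 -44.6] F [-0.  -0.2 -0.6] open 16.0
tool shift cm [-0.    4.89  2.3 ]
stick axis xy [0.6967 0.0666 0.1641] [-0.64374862  0.1238676  -0.05226079]
```

```bash
python3 -m crank '[[[0,0.9,0.42],[0,0,0]],[[0,0.9,0.42],[0,0,0]],[[0,0.9,0.42],[0,0,0]],[[0,0.9,0.42],[0,0,0]],[[0,0.6,0.3],[0,0,0]],[[0,0.3,0.16],[0,0,0]],[[0,0,0],[0,0,0]],[[0,0,0],[0,0,0]]]'
python3 - <<'E'
from mv import *
s=info();to([.6969,.0685,.11]);print('stick axis xy',(s['position']+s['tcp_rot']@[0,.0007,-.0015]).round(4),s['moment'])
c=capture("side");crop(c,270,100,120,140,4.2,"s19")
E
```

```text
time_s: 33.55
position: [0.6972, 0.0686, 0.1146]
tcp_rot: [[0.99, -0.059, 0.128], [-0.141, -0.417, 0.898], [0.0, -0.907, -0.421]]
force: [-0.4, 0.4, -0.2]
opening: 0.176
pos [0.6972 0.0686 0.1146] q [-26.6  56.   79.5  59.8  84.3 -48.2] F [-0.4  0.4 -0.2] open 15.3
tool shift cm [-0.02  0.43  0.18]
stick axis xy [0.6969 0.067  0.1146] [-0.67391697  0.13705858  0.01410551]
```

View pics/s19.png

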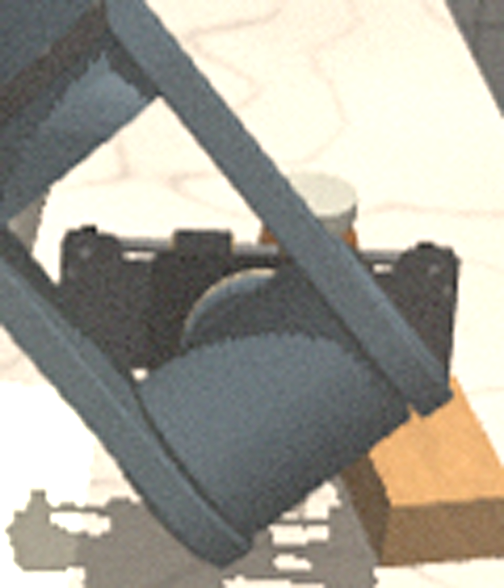

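```bash
python3 -m crank '[[[0,0.36,0.17],[0,0,0]],[[0,0,0],[0,0,0]],[[0,0,0],[0,0,0]]]'; python3 -m crank '[[[0,0,0],[0,0,0]],[[0,0,0],[0,0,0]],[[0,0,0],[0,0,0]],[[0,0,0],[0,0,0]],[[0,0,0],[0,0,0]],[[0,0,0],[0,0,0]]]' 0
python3 - <<'E'
from mv import *
s=info()
E
python3 -m crank '[[[0,0,-1],[0,0,0]],[[0,0,-2],[0,0,0]],[[0,0,-3],[0,0,0]],[[0,0,-4],[0,0,0]],[[0,0,-4],[0,0,0]],[[0,0,-2],[0,0,0]],[[0,0,0],[0,0,0]],[[0,0,0],[0,0,0]]]'
python3 - <<'E'
from mv import *
s=info()
c=capture("side");crop(c,270,100,120,140,4.2,"s20");c=capture("top");crop(c,200,120,150,140,4,"t20")
E
```

```text
time_s: 33.9
position: [0.697, 0.0687, 0.1105]
tcp_rot: [[0.99, -0.059, 0.127], [-0.14, -0.417, 0.898], [0.0, -0.907, -0.421]]
force: [-0.3, 0.7, 0.0]
opening: 0.173
time_s: 34.5
position: [0.697, 0.0687, 0.1105]
tcp_rot: [[0.99, -0.059, 0.127], [-0.141, -0.417, 0.898], [0.0, -0.907, -0.421]]
force: [1.0, 0.2, -0.5]
opening: 0.489
pos [0.697  0.0687 0.1105] q [-26.6  56.4  79.5  59.8  84.2 -48.4] F [ 1.   0.2 -0.5] open 42.6
time_s: 35.3
position: [0.6762, -0.0749, 0.1777]
tcp_rot: [[0.99, -0.06, 0.128], [-0.141, -0.417, 0.898], [-0.001, -0.907, -0.421]]
force: [0.1, 0.4, -0.3]
opening: 0.499
pos [ 0.6762 -0.0749  0.1777] q [-37.5  52.9  73.2  52.7  96.4 -44.8] F [ 0.1  0.4 -0.3] open 43.4
```

View pics/s20.png

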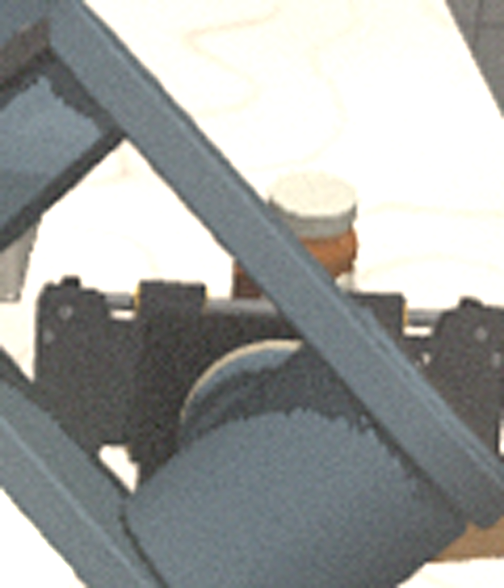

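View pics/t20.png

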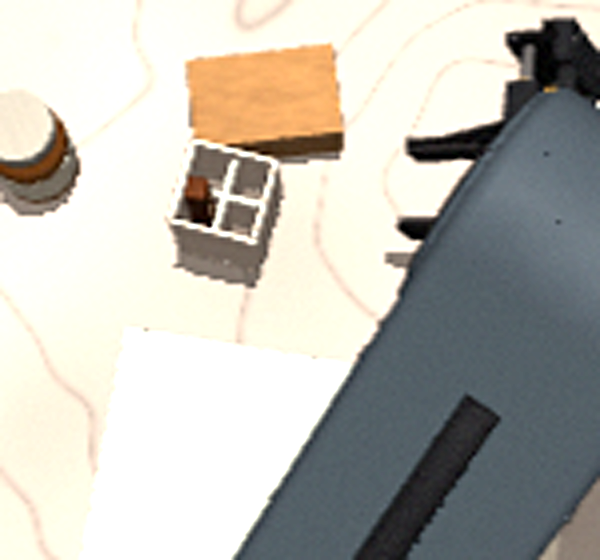

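```bash
python3 -m crank '[[[0,0,0],[-0.131,0,0]],[[0,0,0],[-0.131,0,0]],[[0,0,0],[-0.131,0,0]],[[0,0,0],[-0.131,0,0]],[[0,0,0],[-0.131,0,0]],[[0,0,0],[-0.131,0,0]],[[0,0,0],[-0.131,0,0]],[[0,0,0],[-0.131,0,0]],[[0,0,0],[-0.131,0,0]],[[0,0,0],[-0.131,0,0]],[[0,0,0],[-0.131,0,0]],[[0,0,0],[-0.13,0,0]]]' -1; python3 -m crank '[[[0,0,0],[0,0,0]],[[0,0,0],[0,0,0]],[[0,0,0],[0,0,0]]]'
python3 - <<'E'
from mv import *
s=info();print(s['tcp_rot'].round(3))
c=capture("side");cv2.imwrite("pics/side21.png",np.clip(c["pixels"][:,:,::-1]*1.8,0,255).astype(np.uint8));c=capture("top");cv2.imwrite("pics/top21.png",np.clip(c["pixels"][:,:,::-1]*1.8,0,255).astype(np.uint8))
E
```

```text
time_s: 36.6
position: [0.6761, -0.0723, 0.1778]
tcp_rot: [[0.991, -0.124, -0.059], [-0.137, -0.896, -0.422], [-0.001, 0.426, -0.905]]
force: [0.0, 0.0, -1.3]
opening: 1.0
time_s: 36.9
position: [0.6764, -0.0753, 0.1778]
tcp_rot: [[0.99, -0.128, -0.06], [-0.141, -0.898, -0.416], [-0.001, 0.42, -0.907]]
force: [0.4, -0.4, -1.1]
opening: 1.001
pos [ 0.6764 -0.0753  0.1778] q [ -4.9  40.3  74.6 -26.7  68.9  13.8] F [ 0.4 -0.4 -1.1] open 87.1
[[ 0.99  -0.128 -0.06 ]
 [-0.141 -0.898 -0.416]
 [-0.001  0.42  -0.907]]
```

View pics/side21.png

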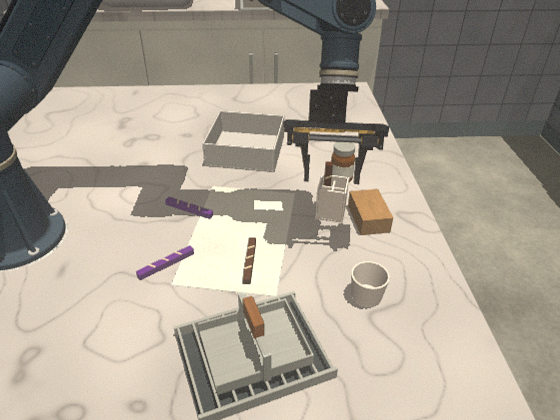

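View pics/top21.png

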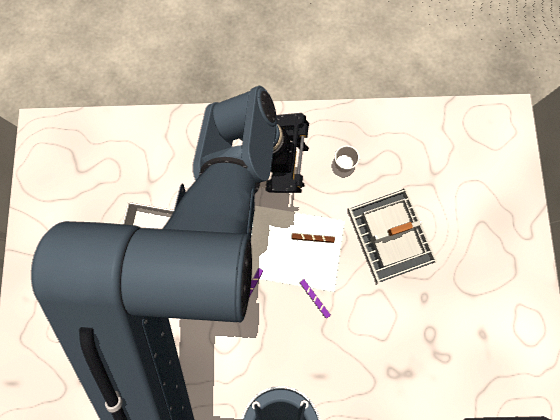

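Run:
```python
from mv import *
s=read_state()
to([.5192,-.067,.10]);to([.5192,-.067,.03]);to([.5192,-.067,.006])
```

```text
tool shift cm [-15.71  -2.09   7.65]
tool shift cm [-15.72  -5.04  14.  ]
tool shift cm [-15.72  -6.05  16.18]
```

```bash
python3 -m crank '[[[-1.7,-0.2,0.6],[0,0,0]],[[-3,-0.4,1.5],[0,0,0]],[[-3.5,-0.5,1.8],[0,0,0]],[[-3.5,-0.5,1.8],[0,0,0]],[[-2.5,-0.3,1.2],[0,0,0]],[[-1.5,-0.2,0.75],[0,0,0]],[[0,-1.2,2.5],[0,0,0]],[[0,-1.2,2.5],[0,0,0]],[[0,-0.55,1.3],[0,0,0]],[[0,0,0],[0,0,0]],[[0,0,0],[0,0,0]]]'
python3 - <<'E'
from mv import *
s=info();to([.5192,-.067,.006])
c=capture("side");crop(c,205,195,90,95,6,"s22")
E
```

```text
time_s: 38.1
position: [0.5198, -0.0664, 0.0305]
tcp_rot: [[0.99, -0.129, -0.059], [-0.142, -0.898, -0.417], [0.001, 0.421, -0.907]]
force: [-0.1, -0.2, 0.0]
opening: 1.0
pos [ 0.5198 -0.0664  0.0305] q [ -5.4  44.  102.5 -39.1  41.8  34.3] F [-0.1 -0.2  0. ] open 87.0
tool shift cm [-0.05 -0.98  2.25]
```

View pics/s22.png

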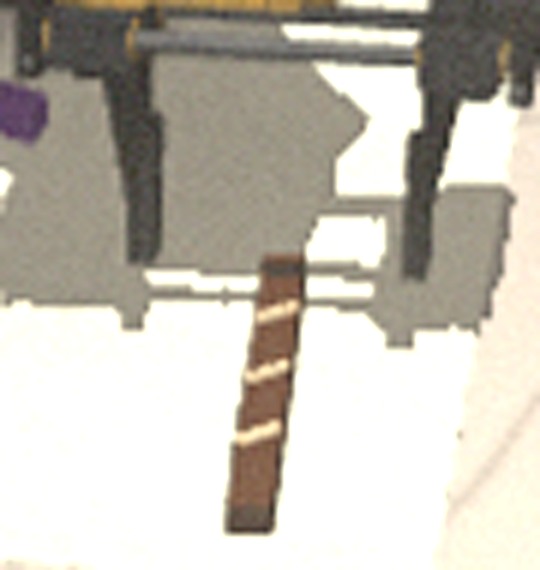

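```bash
python3 -m crank '[[[-0.05,-0.4,1],[0,0,0]],[[0,-0.38,0.75],[0,0,0]],[[0,-0.2,0.5],[0,0,0]],[[0,0,0],[0,0,0]],[[0,0,0],[0,0,0]]]'; python3 -m crank '[[[0,0,0],[0,0,0]],[[0,0,0],[0,0,0]],[[0,0,0],[0,0,0]],[[0,0,0],[0,0,0]],[[0,0,0],[0,0,0]],[[0,0,0],[0,0,0]],[[0,0,0],[0,0,0]],[[0,0,0],[0,0,0]],[[0,0,0],[0,0,0]],[[0,0,0],[0,0,0]]]' 1
python3 - <<'E'
from mv import *
info();c=capture("side");crop(c,205,195,90,95,6,"s23")
E
```

```text
time_s: 38.65
position: [0.5186, -0.0662, 0.0054]
tcp_rot: [[0.99, -0.127, -0.06], [-0.14, -0.898, -0.417], [-0.0, 0.421, -0.907]]
force: [-0.5, 0.8, 0.3]
opening: 1.002
time_s: 39.65
position: [0.5188, -0.0663, 0.0056]
tcp_rot: [[0.99, -0.127, -0.059], [-0.14, -0.898, -0.417], [0.0, 0.421, -0.907]]
force: [0.9, 0.4, 0.1]
opening: 0.178
pos [ 0.5188 -0.0663  0.0056] q [ -5.4  46.7 102.7 -41.3  39.6  37.1] F [0.9 0.4 0.1] open 15.5
```

View pics/s23.png

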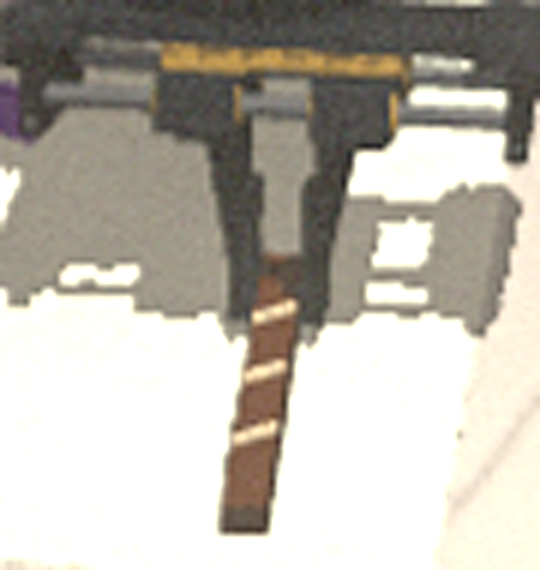

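```bash
python3 -m crank '[[[0,0.4,-0.9],[0,0,0]],[[0,0.8,-1.8],[0,0,0]],[[0,1.7,-3.6],[0,0,0]],[[0,1.7,-3.6],[0,0,0]],[[0,1.7,-3.6],[0,0,0]],[[0,1.7,-3.6],[0,0,0]],[[0,1.3,-2.7],[0,0,0]],[[0,0,0],[0,0,0]],[[0,0,0],[0,0,0]]]'
python3 - <<'E'
from mv import *
s=info();q=s['joint_positions'];R=s['tcp_rot']
for p in (s['position'],s['position']+[.1,.06,0]):
  q1=q
  for a in np.arange(0,91,15):
    q1,e=ik(p,R@Ro.from_euler('x',a,degrees=True).as_matrix(),[q1]);print(a,q1.round(0),round(e,4),fk(q1,K)[2].round(2))
to(s['position']+[.1,.06,0])
E
```

```text
time_s: 40.6
position: [0.5184, -0.0669, 0.2252]
tcp_rot: [[0.99, -0.128, -0.058], [-0.141, -0.898, -0.417], [0.002, 0.421, -0.907]]
force: [-0.6, 0.2, -0.7]
opening: 0.181
pos [ 0.5184 -0.0669  0.2252] q [ -5.4  25.6  96.  -28.3  62.6  16.8] F [-0.6  0.2 -0.7] open 15.7
0 [ -5.  26.  96. -28.  63.  17.] 0.0 [0.54 0.06 0.5 ]
15 [-14.  23.  96. -11.  60.  -0.] 0.0 [ 0.53 -0.01  0.53]
30 [-23.  22.  97.   6.  62. -17.] 0.0 [ 0.51 -0.09  0.53]
45 [-31.  24.  97.  20.  68. -32.] 0.0 [ 0.5  -0.17  0.51]
60 [-38.  28.  96.  31.  77. -43.] 0.0 [ 0.49 -0.24  0.48]
75 [-43.  34.  96.  39.  86. -51.] 0.0 [ 0.49 -0.3   0.42]
90 [-46.  41.  95.  46.  95. -57.] 0.0 [ 0.48 -0.34  0.35]
0 [  1.  34.  80. -26.  72.  18.] 0.0 [0.64 0.12 0.5 ]
15 [ -6.  30.  82. -11.  68.   6.] 0.0 [0.63 0.05 0.53]
30 [-14.  29.  83.   6.  68.  -8.] 0.0 [ 0.61 -0.03  0.53]
45 [-21.  30.  85.  21.  71. -21.] 0.0 [ 0.6  -0.11  0.51]
60 [-27.  33.  86.  34.  76. -32.] 0.0 [ 0.59 -0.18  0.48]
75 [-32.  38.  86.  45.  84. -41.] 0.0 [ 0.59 -0.24  0.42]
90 [-36.  44.  86.  54.  93. -48.] 0.0 [ 0.58 -0.28  0.35]
tool shift cm [ 9.06 -6.67 -3.08]
```

Feasible directly here; rotate the stick upright.

```bash
python3 -m crank '[[[0,0,0],[0.131,0,0]],[[0,0,0],[0.131,0,0]],[[0,0,0],[0.131,0,0]],[[0,0,0],[0.131,0,0]],[[0,0,0],[0.131,0,0]],[[0,0,0],[0.131,0,0]],[[0,0,0],[0.131,0,0]],[[0,0,0],[0.131,0,0]],[[0,0,0],[0.131,0,0]],[[0,0,0],[0.131,0,0]],[[0,0,0],[0.131,0,0]],[[0,0,0],[0.13,0,0]]]'; python3 -m crank '[[[0,0,0],[0,0,0]],[[0,0,0],[0,0,0]],[[0,0,0],[0,0,0]]]'
python3 - <<'E'
from mv import *
s=info();print(s['tcp_rot'].round(3))
c=capture("side");crop(c,170,60,220,190,3.2,"s24");c=capture("top");crop(c,210,130,150,130,4.2,"t24")
# stick axis offset in tool frame ~ (0,.001,-.0022)
to([.7181+.0003,.0303+.0022,.2257])
E
```

```text
time_s: 41.8
position: [0.5182, -0.0675, 0.2233]
tcp_rot: [[0.99, -0.061, 0.128], [-0.142, -0.411, 0.9], [-0.002, -0.91, -0.415]]
force: [-0.2, 0.3, -0.6]
opening: 0.179
time_s: 42.1
position: [0.5185, -0.0664, 0.2247]
tcp_rot: [[0.99, -0.059, 0.127], [-0.14, -0.419, 0.897], [0.0, -0.906, -0.423]]
force: [0.3, -0.5, -0.6]
opening: 0.176
pos [ 0.5185 -0.0664  0.2247] q [-46.2  41.4  94.8  45.6  94.8 -56.9] F [ 0.3 -0.5 -0.6] open 15.3
[[ 0.99  -0.059  0.127]
 [-0.14  -0.419  0.897]
 [ 0.    -0.906 -0.423]]
tool shift cm [18.4  -5.33 11.38]
```

View pics/s24.png

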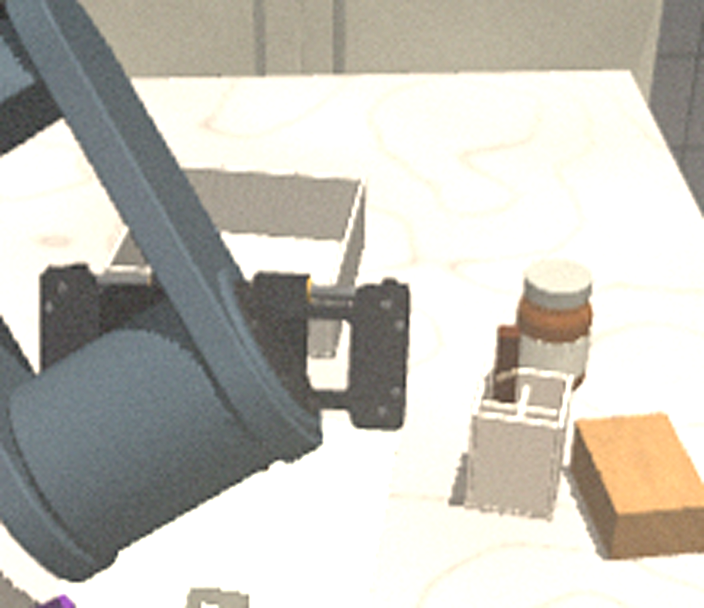

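View pics/t24.png

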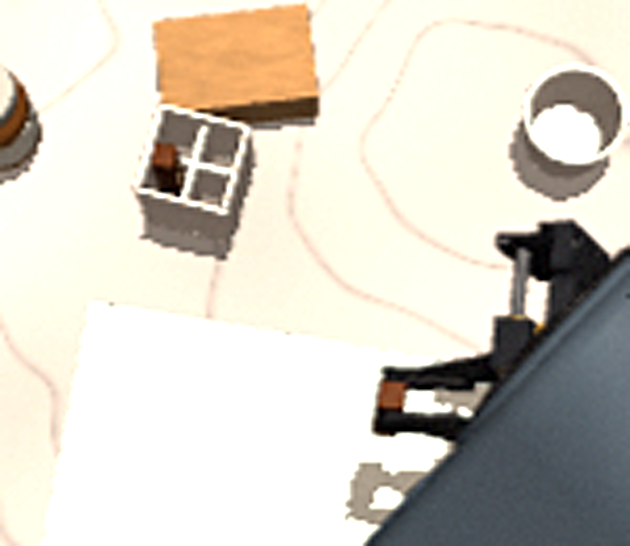

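```bash
python3 -m crank '[[[1.4,-0.4,0.9],[0,0,0]],[[3,-0.9,1.9],[0,0,0]],[[3.5,-1,2.2],[0,0,0]],[[3.5,-1,2.2],[0,0,0]],[[3.5,-1,2.2],[0,0,0]],[[2.2,-0.6,1.3],[0,0,0]],[[1.3,-0.4,0.7],[0,0,0]],[[0,0,0],[0,0,0]],[[0,0,0],[0,0,0]],[[0,0,0],[0,0,0]]]'
python3 - <<'E'
from mv import *
s=info();to([.7184,.0325,.2257])
c=capture("side");crop(c,270,80,120,150,4,"s25");c=capture("top");crop(c,210,130,150,130,4.2,"t25")
E
```

```text
time_s: 43.2
position: [0.7179, 0.0316, 0.2246]
tcp_rot: [[0.99, -0.06, 0.127], [-0.14, -0.417, 0.898], [-0.001, -0.907, -0.421]]
force: [-0.2, -0.2, -0.8]
opening: 0.18
pos [0.7179 0.0316 0.2246] q [-28.5  49.   73.6  58.3  92.3 -37.7] F [-0.2 -0.2 -0.8] open 15.6
tool shift cm [ 0.04 -0.14  0.04]
```

View pics/s25.png

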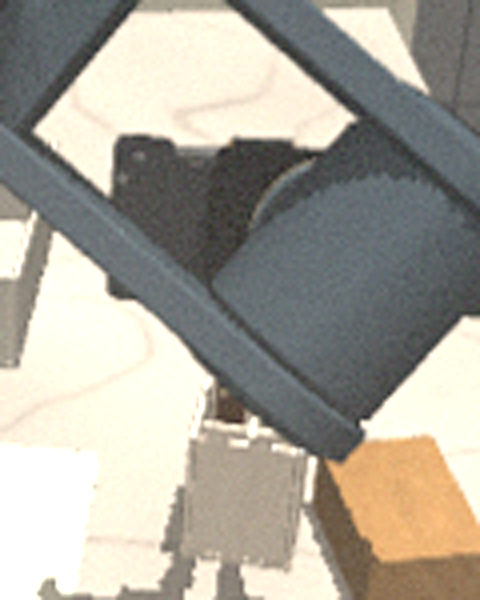

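View pics/t25.png

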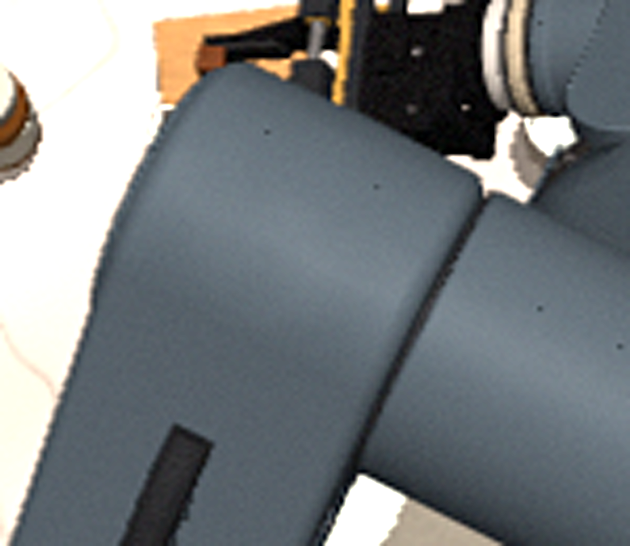

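```bash
python3 - <<'E'
from mv import *
T=capture("top");print(proj(T,[.7176,.0294,.249]),px2w(T,259.5,143.8,.249))
E
python3 -m crank '[[[0.05,0.9,0.5],[0,0,0]],[[0,0.9,0.45],[0,0,0]],[[0,0.9,0.42],[0,0,0]],[[0,0.9,0.42],[0,0,0]],[[0,0.3,0.14],[0,0,0]],[[0,0,0],[0,0,0]],[[0,0,0],[0,0,0]]]'
python3 - <<'E'
from mv import *
s=info();print('axis',(s['position']+s['tcp_rot']@[0,.001,-.0022]).round(4));to([.7184,.0325,.11])
E
```

```text
[[258.50939976 143.3484932 ]] [0.71638212 0.02702828 0.249     ]
time_s: 44.05
position: [0.7193, 0.0325, 0.1809]
tcp_rot: [[0.99, -0.059, 0.128], [-0.141, -0.417, 0.898], [0.0, -0.907, -0.421]]
force: [0.5, -0.9, 0.5]
opening: 0.178
pos [0.7193 0.0325 0.1809] q [-28.4  52.3  74.   58.3  90.3 -40.9] F [ 0.5 -0.9  0.5] open 15.5
axis [0.7189 0.0301 0.1809]
tool shift cm [-0.09  6.44  2.98]
```

```bash
python3 -m crank '[[[-0.08,0.45,0.21],[0,0,0]],[[0,0.45,0.21],[0,0,0]],[[0,0.45,0.21],[0,0,0]],[[0,0.45,0.21],[0,0,0]],[[0,0,0],[0,0,0]],[[0,0,0],[0,0,0]]]'; python3 -m crank '[[[0,0.9,0.42],[0,0,0]],[[0,0.9,0.42],[0,0,0]],[[0,0.9,0.42],[0,0,0]],[[0,0.7,0.3],[0,0,0]],[[0,0.4,0.2],[0,0,0]],[[0,0,0],[0,0,0]],[[0,0,0],[0,0,0]]]'
python3 - <<'E'
from mv import *
s=info();print('axis',(s['position']+s['tcp_rot']@[0,.001,-.0022]).round(4));to([.7184,.0325,.11])
c=capture("side");crop(c,270,80,120,150,4,"s26")
E
```

```text
time_s: 44.65
position: [0.7183, 0.0326, 0.1608]
tcp_rot: [[0.99, -0.059, 0.127], [-0.141, -0.417, 0.898], [-0.0, -0.907, -0.421]]
force: [1.1, 0.2, 0.2]
opening: 0.179
time_s: 45.35
position: [0.7184, 0.0325, 0.1191]
tcp_rot: [[0.99, -0.059, 0.128], [-0.141, -0.417, 0.898], [0.0, -0.907, -0.421]]
force: [0.3, -0.2, -0.8]
opening: 0.179
pos [0.7184 0.0325 0.1191] q [-28.4  57.2  74.2  58.3  87.6 -45.3] F [ 0.3 -0.2 -0.8] open 15.6
axis [0.7181 0.0301 0.1191]
tool shift cm [-0.    0.83  0.38]
```

View pics/s26.png

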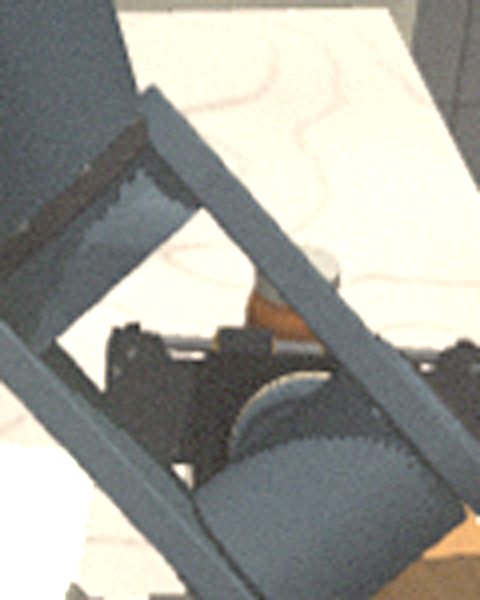

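```bash
python3 -m crank '[[[0,0.3,0.14],[0,0,0]],[[0,0.3,0.14],[0,0,0]],[[0,0,0],[0,0,0]],[[0,0,0],[0,0,0]]]'; python3 -m crank '[[[0,0,0],[0,0,0]],[[0,0,0],[0,0,0]],[[0,0,0],[0,0,0]],[[0,0,0],[0,0,0]],[[0,0,0],[0,0,0]],[[0,0,0],[0,0,0]]]' 0; python3 -m crank '[[[0,0,-1],[0,0,0]],[[0,0,-2],[0,0,0]],[[0,0,-3],[0,0,0]],[[0,0,-4],[0,0,0]],[[0,0,-4],[0,0,0]],[[0,0,-2],[0,0,0]],[[0,0,0],[0,0,0]],[[0,0,0],[0,0,0]]]'
python3 - <<'E'
from mv import *
s=info()
c=capture("top");crop(c,200,120,150,140,4,"t27")
E
```

```text
time_s: 45.8
position: [0.7183, 0.0326, 0.1124]
tcp_rot: [[0.99, -0.059, 0.127], [-0.141, -0.417, 0.898], [-0.0, -0.907, -0.421]]
force: [-0.3, -0.5, 0.6]
opening: 0.174
time_s: 46.4
position: [0.7183, 0.0325, 0.1125]
tcp_rot: [[0.99, -0.059, 0.128], [-0.141, -0.417, 0.898], [0.0, -0.907, -0.421]]
force: [-0.1, 0.6, -0.7]
opening: 0.49
time_s: 47.2
position: [0.6976, -0.1111, 0.1797]
tcp_rot: [[0.99, -0.06, 0.128], [-0.141, -0.417, 0.898], [-0.001, -0.907, -0.421]]
force: [-0.1, 0.6, -0.8]
opening: 0.501
pos [ 0.6976 -0.1111  0.1797] q [-38.7  55.   66.7  52.4  99.9 -42. ] F [-0.1  0.6 -0.8] open 43.6
```

View pics/t27.png

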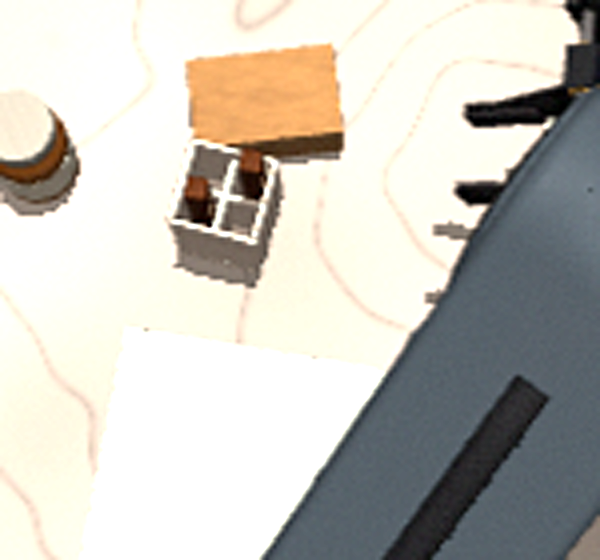

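```bash
python3 -m crank '[[[0,0,0],[-0.131,0,0]],[[0,0,0],[-0.131,0,0]],[[0,0,0],[-0.131,0,0]],[[0,0,0],[-0.131,0,0]],[[0,0,0],[-0.131,0,0]],[[0,0,0],[-0.131,0,0]],[[0,0,0],[-0.131,0,0]],[[0,0,0],[-0.131,0,0]],[[0,0,0],[-0.131,0,0]],[[0,0,0],[-0.131,0,0]],[[0,0,0],[-0.131,0,0]],[[0,0,0],[-0.13,0,0]]]' -1; python3 -m crank '[[[-2,0,-1],[0,0,0]],[[-3.5,0,-1],[0,0,0]],[[-3.5,0,-1],[0,0,0]],[[-3.5,0,-1],[0,0,0]],[[-3.5,0,-1],[0,0,0]],[[-3.5,0,-1],[0,0,0]],[[-2,0,0],[0,0,0]],[[0,0,0],[0,0,0]],[[0,0,0],[0,0,0]],[[0,0,0],[0,0,0]]]';python3 - <<'E'
from mv import *
info()
c=capture("side");cv2.imwrite("pics/side28.png",np.clip(c["pixels"][:,:,::-1]*1.8,0,255).astype(np.uint8));crop(c,300,130,100,110,5.4,"s28h",1.6);c=capture("top");cv2.imwrite("pics/top28.png",np.clip(c["pixels"][:,:,::-1]*1.8,0,255).astype(np.uint8))
E
```

```text
time_s: 48.45
position: [0.6974, -0.1081, 0.1795]
tcp_rot: [[0.991, -0.123, -0.059], [-0.137, -0.896, -0.421], [-0.001, 0.426, -0.905]]
force: [0.1, -0.4, -0.5]
opening: 0.997
time_s: 49.45
position: [0.4899, -0.0554, 0.234]
tcp_rot: [[0.99, -0.126, -0.058], [-0.139, -0.898, -0.417], [0.001, 0.421, -0.907]]
force: [-0.1, 0.0, -0.4]
opening: 1.002
pos [ 0.4899 -0.0554  0.234 ] q [ -4.4  22.9  99.1 -28.3  62.6  17.8] F [-0.1  0.  -0.4] open 87.2
```

View pics/side28.png

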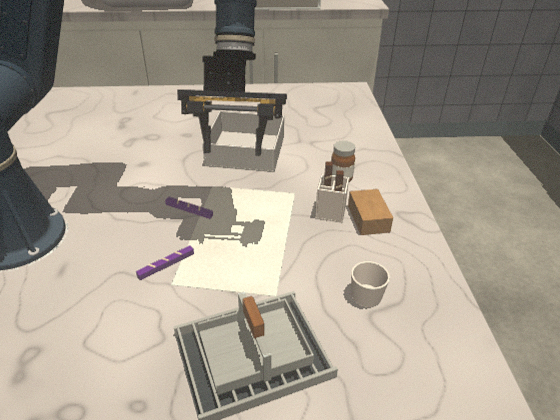

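View pics/top28.png

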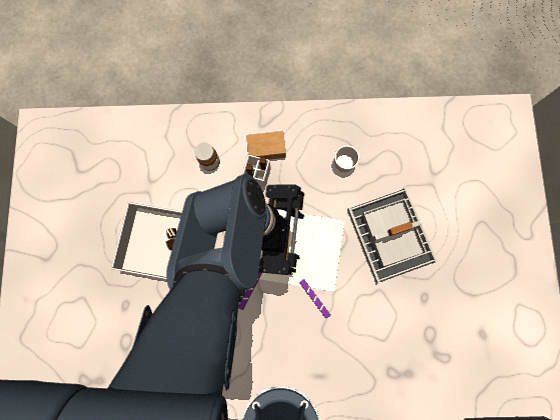

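View pics/s28h.png

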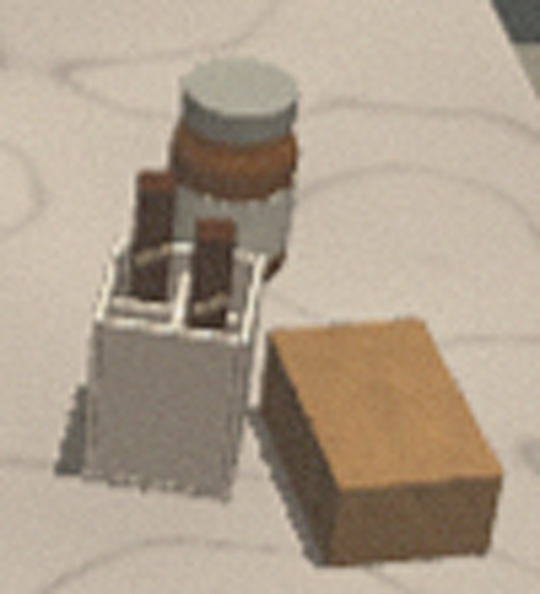

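Run:
```python
from mv import *
S=capture("side")
for p,(u,v) in (([.697,.067],(328.7,163)),([.718,.030],(340.2,171.1))):
    print(proj(S,[p+[.129]]),(u,v),proj(S,[p+[.139]]))
```

```text
[[328.95286327 162.9631932 ]] (328.7, 163) [[329.29177749 159.14108786]]
[[341.03267236 171.99092428]] (340.2, 171.1) [[341.4535548  168.11916598]]
```

Run:
```python
from rig import bot,read_state
print(read_state()['time_s']);print(bot.hand_in())
```

```text
49.6
the job is handed in; nothing more can be done
None
```

The job is done and handed in at 49.6 s; the hand-in gave no verdict.

**What I did:**
- **Tray:** I lifted the tray by its grip with its three pralines on it. I tipped it to 0.75 rad over the tub (all three had slid off by 0.5 rad) and set it back on the rack.
- **Chocolate fingers:** I stood the two fingers upright in opposite cells of the holder. I left the two purple sticks alone.

**Last checks:**
- **Pralines:** all three were inside the tub in the clear top view taken after tipping. The arm partly hid the tub in the final top view, so they were not all seen again at the end.
- **Tray:** it was empty and looked flat. I released it about 5 mm from the rack's centre by my measurements.
- **Fingers:** the tops of both matched the height for standing on the holder's floor, within about 1 pixel.
- **Bystanders:** the jar, cup and carton appeared where they were at the start.
- **Robot:** the gripper was open and clear of everything.
- **Disagreement:** while I positioned the first finger over the holder, the arm blocked both cameras. I placed it from the fitted positions and the force reading, and confirmed it afterwards by picture. The two cameras disagreed by 5–6 mm on where the lying fingers were along their length, so I used the average.

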